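# Put away the washing-up

## Task

Put the washed-up serving things away. Pile all the oak boards and white slabs squarely and centred on the cork pad, lengthwise with it, oak boards at the bottom and white slabs on top, and press every utensil on the drying mat into a spring clip of its own in the rack, with the middle of its handle at the middle of the clip and fully home in both the front and the rear teeth. Leave the other things on the counter where they are.

Things in the scene. Friction and masses are not known exactly. Their poses are not given: they have to be found in the camera images.
- turner: Turner: red handle, flat pale grey blade 46 mm wide; 190 mm long. Its origin is on the handle's axis, halfway along the handle; +x runs along the handle to the head, +z is up as it lies. The handle is a straight round bar 18 mm thick, from x = -65 to +65 mm; as it lies, the axis is 9 mm above what it lies on. May be absent. About 80 g.
- spoon: Wooden spoon: pale wood handle and flat round bowl 44 mm wide, 10 mm thick; 183 mm long. Its origin is on the handle's axis, halfway along the handle; +x runs along the handle to the head, +z is up as it lies. The handle is a straight round bar 18 mm thick, from x = -65 to +65 mm; as it lies, the axis is 9 mm above what it lies on. May be absent. About 80 g.
- brush: Pastry brush: blue handle and ferrule 42 mm wide, white bristle block; 186 mm long. Its origin is on the handle's axis, halfway along the handle; +x runs along the handle to the head, +z is up as it lies. The handle is a straight round bar 18 mm thick, from x = -65 to +65 mm; as it lies, the axis is 9 mm above what it lies on. May be absent. About 80 g.
- rack: Utensil rack fixed to the counter: pale wooden base 136 x 190 x 14 mm with three upward steel spring clips, 64 mm apart along its y. Each clip has two sprung jaws with front and rear teeth, 36 to 52 mm either side of the middle along x; between them fingers have free room down to the base. Origin at the centre of the underside; x is the direction of a clipped handle.
- clip0 (a point): The rightmost (-y of the rack) clip of the rack. Point: where the middle of the handle's axis is when home, 55 mm above the counter; x along the handle, y across the jaws, z up. Round jaw tips lie 7 mm above the point, 13 mm apart when shut; flared lips reach 19 mm above it. Pushing down takes a peak of 5 to 12 N over the last 15 mm, then a firm floor stops the handle.
- clip1 (a point): The middle clip of the rack. Point: where the middle of the handle's axis is when home, 55 mm above the counter; x along the handle, y across the jaws, z up. Round jaw tips lie 7 mm above the point, 13 mm apart when shut; flared lips reach 19 mm above it. Pushing down takes a peak of 5 to 12 N over the last 15 mm, then a firm floor stops the handle.
- clip2 (a point): The leftmost (+y of the rack) clip of the rack. Point: where the middle of the handle's axis is when home, 55 mm above the counter; x along the handle, y across the jaws, z up. Round jaw tips lie 7 mm above the point, 13 mm apart when shut; flared lips reach 19 mm above it. Pushing down takes a peak of 5 to 12 N over the last 15 mm, then a firm floor stops the handle.
- oak0: Oak serving board, brown wood, 125 x 62 x 12 mm. Origin at its centre, 6 mm above its underside, x along its length, z up (either face may be up). It lies flat. May be absent.
- oak1: Oak serving board, brown wood, 125 x 62 x 12 mm. Origin at its centre, 6 mm above its underside, x along its length, z up (either face may be up). It lies flat. May be absent.
- dish0: White ceramic serving slab, 95 x 50 x 12 mm. Origin at its centre, 6 mm above its underside, x along its length, z up (either face may be up). It lies flat. May be absent.
- dish1: White ceramic serving slab, 95 x 50 x 12 mm. Origin at its centre, 6 mm above its underside, x along its length, z up (either face may be up). It lies flat. May be absent.
- pile (a point): Centre of the top face of the cork pad, 4 mm above the counter. The pad is fixed to the counter, light brown, 155 x 92 x 4 mm; x along its length, z up.
- mat: Grey ribbed drying mat, fixed to the counter, 230 x 215 x 4 mm, on which the utensils lie. Origin at the centre of its underside.
- mug: Blue mug, 80 mm wide, 92 mm high; a bystander, to be left alone. Origin at the centre of its underside.
- mill: Dark wooden pepper mill, 54 mm wide, 140 mm high; a bystander, to be left alone. Origin at the centre of its underside.
- salt: Glass salt jar, 64 mm wide, 95 mm high; a bystander, to be left alone. Origin at the centre of its underside.
- timer: Orange egg timer, 66 mm wide, 61 mm high; a bystander, to be left alone. Origin at the centre of its underside.
- oil: Green oil bottle, 66 mm wide, 240 mm high; a bystander, to be left alone. Origin at the centre of its underside.
- sponge: Yellow scouring block, 100 x 65 x 30 mm; a bystander, to be left alone. Origin at the centre of its underside.
- bowl: White bowl, 180 mm wide, 60 mm high; a bystander, to be left alone. Origin at the centre of its underside.
Not all that is in view belongs to the job. Leave any black or yellow look-alike of the oak0 alone.

How it is judged:
By the outcome, as a careful person would: the job done as asked, in the order asked, and still so for the second after the job is handed in, with the robot touching nothing.
Of turner, spoon, brush only 2 to 3 are there at a start; the rules pass over those that are not, and their reading is None.
Of oak0, oak1, dish0, dish1 only 3 to 4 are there at a start; the rules pass over those that are not, and their reading is None.
At some moment in a run one of oak0, oak1 may be knocked a few centimetres aside while the robot is not near it.
Once in a run the grip may slacken for a moment while it holds something.
It also fails if it takes over 210 s, if anything falls off the work surface, if the arm or the gripper's body presses on something with over 40 N, if the wrist force passes 120 N, or if a joint passes its speed limit or range.

## Robot

A 7-joint arm with a two-finger parallel gripper is mounted at the origin on the work surface. World frame = base frame: x ahead of the robot, y to its left, z up, the work surface at z = 0. Lengths are in m, angles in rad, forces in N, time in s.
With the tool pointing down it reaches from about 0.35 to 0.775 m from the base axis. Payload 3.1 kg.
Tool frame: the origin (TCP) lies on the centre line of the jaws, within the pads' length; the fingertips stand 22 mm ahead of it and the grasp point (between the pads) lies 3 mm ahead of it (r.tip_extent is the distance from the TCP to the fingertips, in m); z points along the fingers, y is the line along which they close (so a half turn about z gives the same grasp; the last joint's range is limited). The gripper opens to 85 mm and grips with 20 to 120 N. Pads are 22 mm wide; open, the fingers measure 114 mm over their backs; the gripper's body (76 mm by 85 mm) begins 54 mm behind the grasp point. The pads swing forward as they close: fully open they stand 13 mm farther back than shut.
Start: joints at [-1.302, 0.311, 0.014, 1.512, -0.004, 1.319, -0.027], TCP at [0.168, 0.524, 0.253] pointing down, gripper open.
Joint ranges: [-2.7, 2.7], [-0.3, 1.91], [-1.27, 1.3], [0.12, 2.57], [-1.44, 4.58], [0.2, 2.03], [-3.05, 3.05]. Speed limits (rad/s): [2.79, 2.79, 3.14, 3.14, 3.14, 3.14, 3.14].

## Interface

Orientations are given as a rotation vector (axis times angle).
In Python, from cell import r gives the robot as it stands.
- The arm moves only by the shell command python3 -m handwheel 'ROWS'. ROWS is JSON, a list of rows, each an object of numbers: "dx", "dy", "dz": the shift along the tool's x, y, z in cm; "wx", "wy", "wz": the turn, a rotation vector about the tool's x, y, z in rad; "hand": the opening, from 0 (shut) to 1 (fully open). In form: [{"dx": .., "dy": .., "dz": .., "wx": .., "wy": .., "wz": .., "hand": ..}, ...]. A call has 1 to 8 rows; each row is the pose to reach, as a shift and turn from the pose commanded when the call began, along the tool's axes at that moment; what a row does not reach only later rows make up. A row lasts 1/8 s, in which the tool goes at most 62.5 mm and 10.7 degrees, less where a joint would pass 70% of its speed; a pose out of reach is approached as far as the arm can. A call with a gripper value outside its range is refused whole. The fingers move at their own pace and stop on an object; the grip force is fixed at half the most. Time passes only in rows, so rows that repeat a pose let the fingers close. It gives the time, the measured TCP pose, the force, the opening and the grip force at its end, in the units of the state.
- r.get_obs(): the state, without advancing time (a new reading comes with each control period).
- r.capture(name): name is "scene" or "top"; returns a dict with "img" (420x560x3 uint8, blue, green, red), "vertical_fov" (degrees; the focal length in pixels is half the picture's height over the tangent of half this angle, whatever the lens; pixels are square), "cx", "cy" (the principal point, pixels), "origin" and "rotation" of the camera in the world. Camera axes: x right, y down, z forward; pixel columns grow to the right and rows downward; lengths in m; the calibration is good to about 2 mm. A picture is of the moment at which its call begins. There is no depth.
- r.finish_job(): hands the job in; it is judged then, once.
Trained networks look in a picture, given as the dict that the camera call returned (one of the last four; its "shot" number tells which), for a name from the list of things; names that differ only in an ending like _2 or _b are one class to them, and where a whole thing is asked for, a point or a joint stands for the part that bears it (a point fixed in the world has none). Each returns a list of dicts, best first, with "conf" (0 to 1); they miss things now and then, are a little off and sometimes report something else, mostly with a low value. They report only what shows in the picture. A call takes as long as a camera call. They do not tell look-alikes from the thing itself.
- r.look_for(picture, name): "location" ([x, y, z] in m, in the coordinates of the camera as it stood for that picture, good to about 4 mm: the middle of the surface that is visible of it).
- r.silhouettes(picture, name): "pixels" (420x560 bool, what is visible of it).
- r.place_of(picture, name): "location" ([x, y, z] in m, in the coordinates of the camera as it stood for that picture, good to about 4 mm: a listed point, or the origin of a listed thing).
The state is a dict: "time": time; "joints": joint angles; "qvel": joint speeds; "joint_torque": joint torques, N m; "tcp_pos": TCP position; "eef_rot": TCP orientation; "ft_force": force on the tool from outside, world axes, zero at the start; "torque": the same for the moment, N m; "opening": finger opening in m; "grasp_force": force on a finger pad.
Only numpy, scipy, OpenCV 4.12 (cv2) and the standard library are available. Lean on these libraries where they do the work, as an engineer would, in place of code of your own. Each camera call takes 0.05 s, during which the arm holds its last target. There are 200 camera calls.

## Working session

There is one attempt and no reset: what is moved stays moved. The work goes in short steps, Python scripts to look and compute and a shell command to move; the robot and the scene stay as the last step left them, time stands still between calls to the robot, and variables do not carry over. Pictures are saved under pics/ and viewed, at most 14 in all, crops included, and the job is handed in when it is done.

```bash
mkdir -p pics; ls; python3 - <<'E'
from cell import r
import cv2,numpy as np
for n in("scene","top"):
    p=r.capture(n); cv2.imwrite(f"pics/{n}0.png",p["img"]); print(n,p["vertical_fov"],p["cx"],p["cy"],np.round(p["origin"],3),np.round(p["rotation"],3).tolist())
o=r.get_obs(); print(o["time"],o["tcp_pos"],o["eef_rot"],o["opening"],r.tip_extent)
E
```

```text
pics
scene 52.49455222778866 281.2448380246325 215.68290401495662 [1.28  0.244 1.113] [-1.57, -2.135, 0.76]
top 56.103597613335104 276.4725771975166 215.1962311333862 [ 3.740e-01 -1.000e-03  1.534e+00] [-2.154, 2.19, -0.104]
0.1 [0.16798531 0.52307312 0.25234612] [-0.48599817 -3.10353177  0.00328286] 0.08539929805769725 0.022
```

View pics/scene0.png

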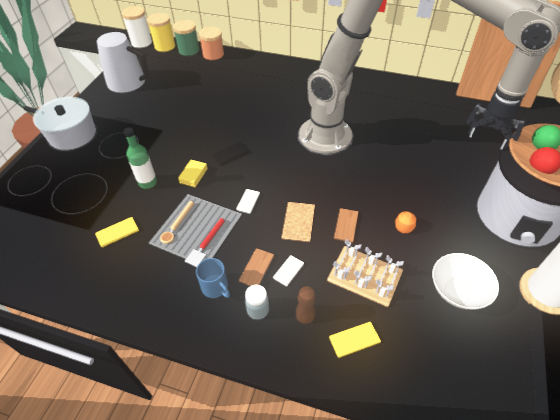

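View pics/top0.png

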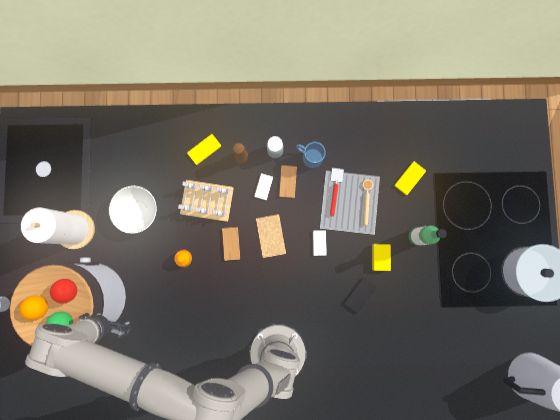

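Turner and spoon lie on the mat (scene ~(209,238) and (178,220)); there is no brush. There are two oak boards (top (288,181) and (231,243)), two white slabs ((264,186) and (320,242)), the cork pad at (271,236), the rack at (207,200), and black and yellow look-alikes. Now I'll measure them.

```bash
cat > h.py <<'E'
from cell import r
import numpy as np, cv2
from scipy.spatial.transform import Rotation as R
def toplane(p,uv,z):
    uv=np.atleast_2d(uv).astype(float); f=p["img"].shape[0]/2/np.tan(np.radians(p["vertical_fov"])/2)
    d=np.c_[(uv[:,0]-p["cx"])/f,(uv[:,1]-p["cy"])/f,np.ones(len(uv))]@R.from_rotvec(p["rotation"]).as_matrix().T
    o=np.array(p["origin"]); return (o+d*((z-o[2])/d[:,2])[:,None])[:,:2]
def world(p,loc): return R.from_rotvec(p["rotation"]).apply(loc)+p["origin"]
def fit(p,mask,z):
    "centre, long-axis angle, extents (mm) of a mask laid on plane z"
    v,u=np.nonzero(mask); w=toplane(p,np.c_[u,v],z)
    (c,s,a)=cv2.minAreaRect((w*1000).astype(np.float32))
    ang=a if s[0]>=s[1] else a-90
    m=w.mean(0); e,V=np.linalg.eigh(np.cov((w-m).T)); pa=np.degrees(np.arctan2(V[1,1],V[0,1]))
    k=lambda a:(a+90)%180-90
    return m.round(4), np.round(np.array(c)/1000,4), round(k(pa),1), round(k(ang),1), np.round(sorted(s),0), len(u)
def go(x,y,z,yaw_y):
    """rows' shift for TCP to x,y,z, pointing down, tool y axis along world angle yaw_y (deg, mod 180)"""
    o=r.get_obs(); M=R.from_rotvec(o["eef_rot"]); d=M.inv().apply(np.array([x,y,z])-o["tcp_pos"])*100
    c=M.as_matrix()[:,1]; cur=np.arctan2(c[1],c[0])
    best=None
    dl=(np.radians(yaw_y)-cur+np.pi/2)%np.pi-np.pi/2
    ty=cur+dl; Y=np.array([np.cos(ty),np.sin(ty),0]); Z=np.array([0,0,-1.]); T=R.from_matrix(np.c_[np.cross(Y,Z),Y,Z])
    w=(M.inv()*T).as_rotvec()
    print("d cm",d.round(2),"w",w.round(3),"j7",o["joints"][6].round(2) if hasattr(o["joints"],'round') else o["joints"][6])
def st():
    o=r.get_obs(); c=R.from_rotvec(o["eef_rot"]).as_matrix()
    print("t",round(o["time"],2),"tcp",np.round(o["tcp_pos"],4),"yaw_y",np.degrees(np.arctan2(c[1,1],c[0,1])).round(1),"tilt",np.degrees(np.arccos(-c[2,2])).round(1),"F",np.round(o["ft_force"],1),"open",round(o["opening"],4),"g",round(o["grasp_force"],1))
E
python3 - <<'E'
from h import *
st()
for n in("top","scene"):
    p=r.capture(n); print(n)
    for k,z in(("oak0",.006),("dish0",.006),("turner",.013),("spoon",.011)):
        for q in r.silhouettes(p,k)[:6]:
            if q["conf"]>.3: print(k,round(q["conf"],2),*fit(p,q["pixels"],z))
    for k in("pile","clip0","clip1","clip2","rack","turner","spoon","brush","oak0","dish0"):
        for q in r.place_of(p,k)[:4]:
            if q["conf"]>.3: print(k,round(q["conf"],2),world(p,q["location"]).round(4))
E
```

```text
t 0.1 tcp [0.168  0.5231 0.2523] yaw_y 72.2 tilt 0.1 F [-0.  -0.3 -0.4] open 0.0854 g 0.0
top
oak0 0.95 [ 0.6552 -0.0484] [ 0.654  -0.0497] -8.0 -6.6 [ 64. 126.] 481
oak0 0.73 [ 0.2085 -0.3132] [ 0.2088 -0.3137] -35.7 -37.7 [ 70. 128.] 590
oak0 0.7 [0.4425 0.0227] [0.4415 0.024 ] 10.8 8.5 [ 93. 154.] 912
oak0 0.58 [0.4103 0.1788] [0.4108 0.1773] 4.4 -0.2 [ 66. 128.] 542
oak0 0.57 [ 0.6572 -0.5277] [ 0.6575 -0.5274] -38.1 -38.7 [ 66. 131.] 530
dish0 0.85 [ 0.4129 -0.1652] [ 0.4126 -0.1653] -2.4 -1.4 [54. 97.] 372
dish0 0.59 [0.6345 0.048 ] [0.6348 0.0478] -14.7 -15.6 [48. 95.] 284
turner 0.61 [ 0.6275 -0.2337] [ 0.6102 -0.2259] -9.0 -13.0 [ 45. 184.] 272
turner 0.36 [ 0.4059 -0.1648] [ 0.4067 -0.1643] -2.4 -1.6 [46. 93.] 305
spoon 0.67 [ 0.5878 -0.3555] [ 0.5691 -0.3558] -5.8 -2.3 [ 47. 169.] 231
spoon 0.39 [0.5829 0.2714] [0.5834 0.2747] 80.8 80.6 [138. 200.] 1708
pile 0.56 [0.4427 0.0224 0.0052]
clip0 0.87 [0.5762 0.2075 0.0561]
clip0 0.75 [0.5961 0.3404 0.058 ]
clip0 0.6 [0.581  0.2672 0.0582]
clip0 0.47 [ 0.5666 -0.2933 -0.0018]
clip1 0.87 [0.5762 0.2075 0.0561]
clip1 0.75 [0.5961
[... 1441 characters left out ...]
p0 0.63 [0.5702 0.2094 0.0578]
clip0 0.6 [0.581  0.2684 0.0557]
clip1 0.82 [0.5954 0.335  0.0636]
clip1 0.63 [0.5702 0.2094 0.0578]
clip1 0.6 [0.581  0.2684 0.0557]
clip2 0.82 [0.5954 0.335  0.0636]
clip2 0.63 [0.5702 0.2094 0.0578]
clip2 0.6 [0.581  0.2684 0.0557]
rack 0.58 [ 5.809e-01  2.666e-01 -3.000e-04]
turner 0.75 [ 0.5777 -0.2257  0.0112]
spoon 0.85 [ 0.5384 -0.3508  0.0092]
spoon 0.33 [ 0.6549 -0.0493  0.0051]
brush 0.74 [ 0.408  -0.1627  0.0047]
brush 0.52 [0.5692 0.2094 0.057 ]
oak0 0.94 [0.7851 0.2814 0.0065]
oak0 0.9 [ 0.2092 -0.3119  0.001 ]
oak0 0.6 [0.4129 0.1788 0.0095]
oak0 0.56 [ 0.6573 -0.5276  0.0084]
dish0 0.82 [0.6364 0.0471 0.0055]
dish0 0.58 [ 0.409  -0.165   0.0034]
```

```bash
cat >> h.py <<'E'
def blob(p,xy,rad,z,lo=None,hi=None):
    "bright (or hsv in lo..hi) component nearest world xy on plane z, within rad"
    H,W=p["img"].shape[:2]; vv,uu=np.mgrid[:H,:W]; w=toplane(p,np.c_[uu.ravel(),vv.ravel()],z).reshape(H,W,2)
    near=np.hypot(*(w-np.array(xy)).transpose(2,0,1))<rad
    hsv=cv2.cvtColor(p["img"],cv2.COLOR_BGR2HSV)
    m=(cv2.inRange(hsv,lo or (0,0,75),hi or (179,255,255))>0)&near
    n,L,S,C=cv2.connectedComponentsWithStats(m.astype(np.uint8))
    i=1+np.argmax(S[1:,4]); return L==i
E
python3 - <<'E'
from h import *
for n in("top","scene"):
    p=r.capture(n); print(n)
    im=p["img"]; 
    for k,xy,rad,z in(("pad",(.4425,.0226),.1,.003),("oakA",(.655,-.048),.075,.006),("oakB",(.411,.178),.075,.006),("dishA",(.634,.048),.058,.006),("dishB",(.41,-.165),.058,.006)):
        print(k,*fit(p,blob(p,xy,rad,z),z))
    print("red",*fit(p,blob(p,(.576,-.2245),.075,.013,(165,120,60),(179,255,255))|blob(p,(.576,-.2245),.075,.013,(0,120,60),(8,255,255)),.013))
    print("wood",*fit(p,blob(p,(.535,-.35),.07,.013,(8,60,60),(30,255,255)),.013))
    c=im[150:270,170:300] if n=="top" else im[190:310,270:410]
    cv2.imwrite(f"pics/c_{n}.png",cv2.resize(c,None,fx=5,fy=5,interpolation=cv2.INTER_CUBIC))
E
```

```text
top
pad [0.4419 0.0227] [0.4434 0.0221] 87.5 44.3 [198. 198.] 2084
oakA [ 0.6544 -0.0476] [ 0.6539 -0.0479] 50.0 -0.9 [146. 147.] 1125
oakB [0.4125 0.1768] [0.4107 0.1792] 62.7 89.1 [143. 147.] 1130
dishA [0.6338 0.0483] [0.6335 0.0487] -35.6 -0.9 [110. 111.] 677
dishB [ 0.4099 -0.1649] [ 0.4089 -0.1633] 30.8 89.1 [112. 112.] 699Traceback (most recent call last):
  File "<stdin>", line 7, in <module>
  File "h.py", line 36, in blob
    i=1+np.argmax(S[1:,4]); return L==i
        ~~~~~~~~~^^^^^^^^^
    return _wrapfunc(a, 'argmax', axis=axis, out=out, **kwds)
    return bound(*args, **kwds)
ValueError: attempt to get argmax of an empty sequence
```

```bash
python3 - <<'E'
import re
s=open('h.py').read()
s=s.replace('m=(cv2.inRange(hsv,lo or (0,0,75),hi or (179,255,255))>0)&near','''if lo is None:
        g=p["img"].max(2); t,_=cv2.threshold(g[near].reshape(-1,1),0,255,cv2.THRESH_OTSU); m=(g>t)&near
    else: m=np.all((hsv>=np.array(lo))&(hsv<=np.array(hi)),2)&near''')
open('h.py','w').write(s)
from h import *
for n in("top","scene"):
    p=r.capture(n); print(n)
    im=p["img"]; hsv=cv2.cvtColor(im,cv2.COLOR_BGR2HSV)
    c=im[150:270,170:300] if n=="top" else im[190:310,270:410]
    cv2.imwrite(f"pics/c_{n}.png",cv2.resize(c,None,fx=5,fy=5,interpolation=cv2.INTER_CUBIC))
    if n=="top": print(hsv[197:215:5,333],hsv[200:220:5,366],hsv[280,200:204],im.dtype)
    for k,xy,rad,z in(("pad",(.4425,.0226),.1,.003),("oakA",(.655,-.048),.07,.006),("oakB",(.411,.178),.07,.006),("dishA",(.634,.048),.058,.006),("dishB",(.41,-.165),.058,.006)):
        print(k,*fit(p,blob(p,xy,rad,z),z))
    sat=hsv[...,1].astype(int)
    for k,xy in(("red",(.576,-.2245)),("wood",(.535,-.35))):
        q=dict(p,img=np.repeat(hsv[...,1:2],3,2)); print(k,*fit(p,blob(q,xy,.062,.013),.013))
E
```

```text
top
[[  1 182 214]
 [  1 180 238]
 [  1 186 249]
 [  1 186 253]] [[ 19  93 231]
 [ 19  90 245]
 [ 18  85 255]
 [ 20  82 255]] [[177  32  72]
 [  4  25  70]
 [  3  31  73]
 [176  29  71]] uint8
pad [0.4423 0.0219] [0.4427 0.0219] 9.3 9.3 [ 92. 156.] 955
oakA [ 0.6539 -0.0481] [ 0.6543 -0.0484] -4.2 -5.0 [ 61. 123.] 483
oakB [0.4147 0.1765] [0.4152 0.1766] 4.4 3.7 [ 62. 126.] 518
dishA [0.6365 0.0467] [0.6367 0.0468] -16.2 -16.6 [50. 98.] 316
dishB [ 0.412  -0.1659] [ 0.4126 -0.1668] 0.2 -0.9 [50. 97.] 342
red [ 0.5769 -0.2254] [ 0.5769 -0.2253] -9.3 -9.3 [ 18. 120.] 143
wood [ 0.5364 -0.3504] [ 0.5358 -0.3504] -6.1 -5.9 [ 19. 118.] 147
scene
pad [0.4428 0.0233] [0.4404 0.0227] 9.1 9.2 [ 94. 157.] 1060
oakA [ 0.6561 -0.047 ] [ 0.6563 -0.0413] -0.6 -3.1 [ 76. 136.] 759
oakB [0.4134 0.1776] [0.4125 0.1773] 4.0 3.6 [ 61. 132.] 593
dishA [0.6335 0.047 ] [0.6327 0.047 ] -16.4 -16.4 [52. 99.] 488
dishB [ 0.4095 -0.1665] [ 0.4084 -0.1663] 0.5 -0.2 [ 52. 101.] 344
red [ 0.5778 -0.226 ] [ 0.5761 -0.2257] -9.2 -9.0 [ 21. 123.] 203
wood [ 0.5368 -0.3505] [ 0.5351 -0.3503] -5.3 -5.7 [ 23. 123.] 197
```

View pics/c_top.png

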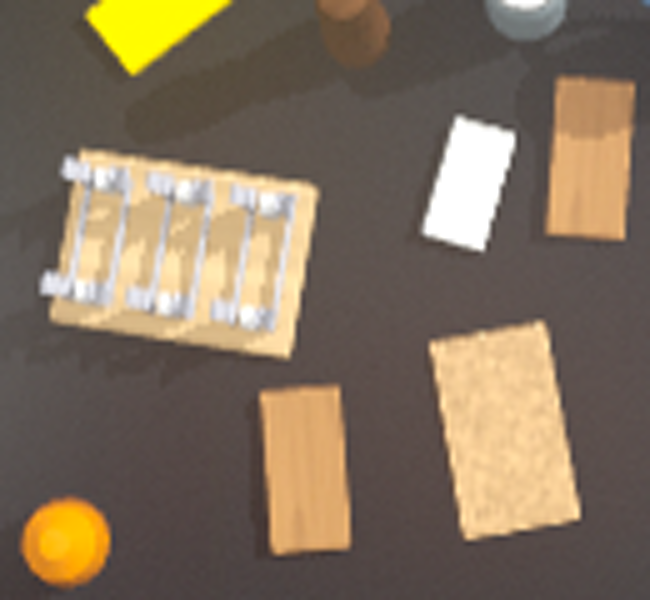

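View pics/c_scene.png

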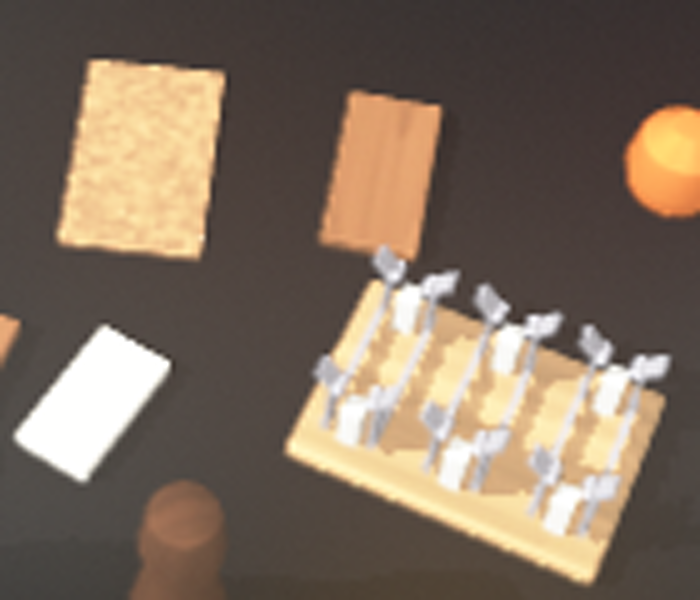

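```bash
python3 - <<'E'
from h import *
p=r.capture("top"); c=(np.array([(82,150),(318,187),(290,357),(50,322)])+.5)/5-.5+[170,150]
w=toplane(p,c,.014); print(w.round(4),w.mean(0).round(4)); print([np.degrees(np.arctan2(*(b-a)[::-1])).round(1) for a,b in((w[3],w[0]),(w[2],w[1]),(w[1],w[0]),(w[2],w[3]))], [np.linalg.norm(w[i]-w[i-1]).round(3) for i in range(4)])
go(.414,.177,.12,94)
E
```

```text
[[0.6662 0.3491]
 [0.6339 0.1647]
 [0.5011 0.1871]
 [0.5314 0.3731]] [0.5831 0.2685]
[np.float64(-10.1), np.float64(-9.6), np.float64(80.1), np.float64(80.8)] [np.float64(0.137), np.float64(0.187), np.float64(0.135), np.float64(0.188)]
d cm [-34.01 -25.49  13.33] w [-0.    0.   -0.38] j7 -0.03
```

```bash
python3 -m handwheel '[{"dx":-34,"dy":-25.5,"dz":3,"wz":-0.38,"hand":1},{"dx":-34,"dy":-25.5,"dz":3,"wz":-0.38,"hand":1},{"dx":-34,"dy":-25.5,"dz":3,"wz":-0.38,"hand":1},{"dx":-34,"dy":-25.5,"dz":3,"wz":-0.38,"hand":1},{"dx":-34,"dy":-25.5,"dz":3,"wz":-0.38,"hand":1},{"dx":-34,"dy":-25.5,"dz":3,"wz":-0.38,"hand":1},{"dx":-34,"dy":-25.5,"dz":8,"wz":-0.38,"hand":1},{"dx":-34,"dy":-25.5,"dz":13,"wz":-0.38,"hand":1}]'; python3 - <<'E'
from h import *
st(); go(.414,.177,.04,94)
E
```

```text
t 1.8 tcp [0.1681 0.5237 0.2533] yaw_y 72.2 tilt 0.0 F [ 1.2 -0.4 -0.2] open 0.0855 g 0.0
d cm [-34.01 -25.49  21.33] w [-0.    0.   -0.38] j7 -0.03validation failed for argument at $[0]...
```

```bash
python3 -m handwheel '[{"dx":-34,"dy":-25.5,"dz":3,"wx":0,"wy":0,"wz":-0.38,"hand":1},{"dx":-34,"dy":-25.5,"dz":3,"wx":0,"wy":0,"wz":-0.38,"hand":1},{"dx":-34,"dy":-25.5,"dz":3,"wx":0,"wy":0,"wz":-0.38,"hand":1},{"dx":-34,"dy":-25.5,"dz":3,"wx":0,"wy":0,"wz":-0.38,"hand":1},{"dx":-34,"dy":-25.5,"dz":3,"wx":0,"wy":0,"wz":-0.38,"hand":1},{"dx":-34,"dy":-25.5,"dz":3,"wx":0,"wy":0,"wz":-0.38,"hand":1},{"dx":-34,"dy":-25.5,"dz":8,"wx":0,"wy":0,"wz":-0.38,"hand":1},{"dx":-34,"dy":-25.5,"dz":13,"wx":0,"wy":0,"wz":-0.38,"hand":1}]'; python3 - <<'E'
from h import *
st(); go(.414,.177,.04,94)
E
```

```text
time: 2.8
tcp_pos: [0.4182, 0.1743, 0.1243]
eef_rot: [-0.098, 3.132, 0.003]
ft_force: [0.0, 1.7, -0.4]
opening: 0.0854
grasp_force: 0.0
t 2.8 tcp [0.4182 0.1743 0.1243] yaw_y 93.6 tilt 0.5 F [ 0.   1.7 -0.4] open 0.0854 g 0.0
d cm [0.47 0.28 8.42] w [ 0.002  0.008 -0.007] j7 1.28
```

```bash
python3 -m handwheel '[{"dx":0,"dy":0,"dz":4,"wx":0,"wy":0,"wz":0,"hand":0.9},{"dx":0,"dy":0,"dz":7,"wx":0,"wy":0,"wz":0,"hand":0.9},{"dx":0,"dy":0,"dz":9,"wx":0,"wy":0,"wz":0,"hand":0.9},{"dx":0,"dy":0,"dz":9.6,"wx":0,"wy":0,"wz":0,"hand":0.9},{"dx":0,"dy":0,"dz":9.6,"wx":0,"wy":0,"wz":0,"hand":0.9},{"dx":0,"dy":0,"dz":9.6,"wx":0,"wy":0,"wz":0,"hand":0.9}]'; python3 - <<'E'
from h import *
st(); go(.414,.177,.022,94)
E
```

```text
time: 3.55
tcp_pos: [0.4148, 0.1774, 0.0283]
eef_rot: [-0.109, 3.138, 0.002]
ft_force: [-0.0, -0.5, -0.8]
opening: 0.0771
grasp_force: 0.0
t 3.55 tcp [0.4148 0.1774 0.0283] yaw_y 94.0 tilt 0.1 F [-0.  -0.5 -0.8] open 0.0771 g 0.0
d cm [ 0.09 -0.03  0.63] w [ 0.001  0.002 -0.   ] j7 1.33
```

```bash
python3 -m handwheel '[{"dx":0,"dy":0,"dz":0.3,"wx":0,"wy":0,"wz":0,"hand":0.9},{"dx":0,"dy":0,"dz":0.5,"wx":0,"wy":0,"wz":0,"hand":0.9},{"dx":0,"dy":0,"dz":0.6,"wx":0,"wy":0,"wz":0,"hand":0.9},{"dx":0,"dy":0,"dz":0.6,"wx":0,"wy":0,"wz":0,"hand":0.9}]'
python3 -m handwheel '[{"dx":0,"dy":0,"dz":0.2,"wx":0,"wy":0,"wz":0,"hand":0.9},{"dx":0,"dy":0,"dz":0.3,"wx":0,"wy":0,"wz":0,"hand":0.9},{"dx":0,"dy":0,"dz":0.3,"wx":0,"wy":0,"wz":0,"hand":0.9}]'
```

```text
time: 4.05
tcp_pos: [0.4138, 0.1769, 0.0212]
eef_rot: [0.109, -3.139, 0.0]
ft_force: [0.4, 0.5, -0.1]
opening: 0.0765
grasp_force: 0.0
time: 4.42
tcp_pos: [0.4138, 0.1769, 0.0182]
eef_rot: [0.109, -3.139, 0.0]
ft_force: [0.3, -0.1, -0.2]
opening: 0.077
grasp_force: 0.0
```

```bash
python3 -m handwheel '[{"dx":0,"dy":0,"dz":0,"wx":0,"wy":0,"wz":0,"hand":0.5},{"dx":0,"dy":0,"dz":0,"wx":0,"wy":0,"wz":0,"hand":0.5},{"dx":0,"dy":0,"dz":0,"wx":0,"wy":0,"wz":0,"hand":0.5},{"dx":0,"dy":0,"dz":0,"wx":0,"wy":0,"wz":0,"hand":0.5}]'
python3 -m handwheel '[{"dx":0,"dy":0,"dz":-1,"wx":0,"wy":0,"wz":0,"hand":0.5},{"dx":0,"dy":0,"dz":-5,"wx":0,"wy":0,"wz":0,"hand":0.5},{"dx":0,"dy":0,"dz":-6,"wx":0,"wy":0,"wz":0,"hand":0.5},{"dx":0,"dy":0,"dz":-6,"wx":0,"wy":0,"wz":0,"hand":0.5}]'; python3 - <<'E'
from h import *
st(); go(.4425,.0225,.08,99.2)
p=r.capture("scene"); print(*fit(p,blob(p,(.414,.177),.09,.072),.072))
E
```

```text
time: 4.92
tcp_pos: [0.4144, 0.1771, 0.0188]
eef_rot: [-0.109, 3.139, 0.001]
ft_force: [-0.4, -0.7, 5.5]
opening: 0.0603
grasp_force: 65.3
time: 5.42
tcp_pos: [0.4142, 0.1772, 0.0788]
eef_rot: [-0.109, 3.138, 0.001]
ft_force: [-0.1, 0.1, -0.4]
opening: 0.0605
grasp_force: 65.3
t 5.42 tcp [0.4142 0.1772 0.0788] yaw_y 94.0 tilt 0.1 F [-0.1  0.1 -0.4] open 0.0605 g 65.3
d cm [ -1.75 -15.63  -0.13] w [ 0.001  0.001 -0.091] j7 1.3
[0.4287 0.1818] [0.4258 0.1834] 3.9 9.5 [ 73. 112.] 549
```

```bash
python3 -m handwheel '[{"dx":-0.5,"dy":-5,"dz":0,"wx":0,"wy":0,"wz":-0.05,"hand":0.5},{"dx":-1.2,"dy":-10,"dz":0,"wx":0,"wy":0,"wz":-0.09,"hand":0.5},{"dx":-1.75,"dy":-15.6,"dz":0,"wx":0,"wy":0,"wz":-0.09,"hand":0.5},{"dx":-1.75,"dy":-15.6,"dz":2,"wx":0,"wy":0,"wz":-0.09,"hand":0.5},{"dx":-1.75,"dy":-15.6,"dz":4,"wx":0,"wy":0,"wz":-0.09,"hand":0.5},{"dx":-1.75,"dy":-15.6,"dz":4.5,"wx":0,"wy":0,"wz":-0.09,"hand":0.5},{"dx":-1.75,"dy":-15.6,"dz":4.5,"wx":0,"wy":0,"wz":-0.09,"hand":0.5}]'; python3 - <<'E'
from h import *
st(); go(.4425,.0225,.0225,99.2)
E
```

```text
time: 6.35
tcp_pos: [0.4414, 0.0226, 0.0326]
eef_rot: [0.25, -3.13, 0.0]
ft_force: [-0.7, 0.6, -0.6]
opening: 0.0601
grasp_force: 65.3
t 6.35 tcp [0.4414 0.0226 0.0326] yaw_y 99.1 tilt 0.1 F [-0.7  0.6 -0.6] open 0.0601 g 65.3
d cm [-0.11 -0.03  1.01] w [-0.    -0.002 -0.001] j7 1.8
```

```bash
python3 -m handwheel '[{"dx":-0.05,"dy":0,"dz":0.5,"wx":0,"wy":0,"wz":0,"hand":0.5},{"dx":-0.1,"dy":0,"dz":0.9,"wx":0,"wy":0,"wz":0,"hand":0.5},{"dx":-0.1,"dy":0,"dz":1,"wx":0,"wy":0,"wz":0,"hand":0.5},{"dx":-0.1,"dy":0,"dz":1,"wx":0,"wy":0,"wz":0,"hand":0.5}]'
python3 -m handwheel '[{"dx":0,"dy":0,"dz":0,"wx":0,"wy":0,"wz":0,"hand":0.9},{"dx":0,"dy":0,"dz":0,"wx":0,"wy":0,"wz":0,"hand":0.9},{"dx":0,"dy":0,"dz":-5,"wx":0,"wy":0,"wz":0,"hand":0.9},{"dx":0,"dy":0,"dz":-10,"wx":0,"wy":0,"wz":0,"hand":0.9},{"dx":0,"dy":15,"dz":-13,"wx":0,"wy":0,"wz":0,"hand":0.9},{"dx":0,"dy":20,"dz":-13,"wx":0,"wy":0,"wz":0,"hand":0.9},{"dx":0,"dy":20,"dz":-13,"wx":0,"wy":0,"wz":0,"hand":0.9},{"dx":0,"dy":20,"dz":-13,"wx":0,"wy":0,"wz":0,"hand":0.9}]'; python3 - <<'E'
from h import *
st()
p=r.capture("top"); cv2.imwrite("pics/t2.png",p["img"])
for n in("top","scene"):
    p=r.capture(n)
    for k in("oak0",):
        for q in r.silhouettes(p,k)[:7]:
            if q["conf"]>.25: print(k,round(q["conf"],2),*fit(p,q["pixels"],.012))
        for q in r.place_of(p,k)[:7]:
            if q["conf"]>.25: print(k,round(q["conf"],2),world(p,q["location"]).round(4))
E
```

```text
time: 6.85
tcp_pos: [0.4432, 0.0227, 0.0233]
eef_rot: [-0.25, 3.132, 0.0]
ft_force: [-0.2, 0.5, -0.6]
opening: 0.0604
grasp_force: 65.3
time: 7.85
tcp_pos: [0.4101, 0.2257, 0.1541]
eef_rot: [-0.263, 3.129, 0.005]
ft_force: [-0.8, -0.4, 0.1]
opening: 0.0769
grasp_force: 0.0
t 7.85 tcp [0.4101 0.2257 0.1541] yaw_y 99.6 tilt 0.2 F [-0.8 -0.4  0.1] open 0.0769 g 0.0
oak0 0.95 [ 0.6526 -0.0479] [ 0.6527 -0.0479] -5.5 -5.2 [ 62. 125.] 496
oak0 0.95 [0.4436 0.0267] [0.4435 0.026 ] 9.2 10.6 [ 64. 126.] 502
oak0 0.85 [ 0.6566 -0.5241] [ 0.6576 -0.5246] -41.3 -39.7 [ 59. 123.] 436
oak0 0.76 [ 0.2106 -0.3139] [ 0.2104 -0.3142] -38.6 -38.0 [ 60. 122.] 504
oak0 0.57 [0.7874 0.2786] [0.7868 0.2787] -52.9 -52.4 [ 65. 126.] 500
oak0 0.3 [0.5517 0.5591] [0.5524 0.5607] -57.8 0.8 [183. 184.] 1809
oak0 0.93 [0.4434 0.0218 0.012 ]
oak0 0.89 [ 0.6536 -0.0495  0.0063]
oak0 0.74 [ 0.2097 -0.3156  0.0028]
oak0 0.64 [ 0.6616 -0.5255  0.005 ]
oak0 0.56 [0.7892 0.2794 0.0029]
oak0 0.83 [0.7895 0.2807] [0.7889 0.2817] -51.8 -52.8 [ 68. 128.] 1125
oak0 0.68 [0.4436 0.0276] [0.4414 0.0273] 8.3 9.2 [ 62. 131.] 576
oak0 0.66 [ 0.6629 -0.5227] [ 0.6621 -0.5223] -43.0 -41.9 [ 67. 123.] 606
oak0 0.64 [ 0.6548 -0.046 ] [ 0.6541 -0.046 ] -6.2 -4.7 [ 65. 130.] 765
oak0 0.59 [ 0.2129 -0.3095] [ 0.2129 -0.3095] -36.0 -36.4 [ 76. 127.] 450
oak0 0.93 [ 0.2086 -0.3146  0.0065]
oak0 0.9 [ 0.6566 -0.5276  0.0069]
oak0 0.88 [0.4434 0.0264 0.0131]
oak0 0.86 [0.7855 0.2848 0.0071]
oak0 0.71 [ 0.6511 -0.0486  0.0082]
```

View pics/t2.png

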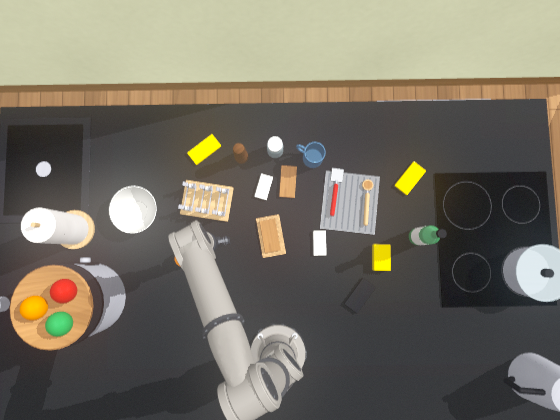

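```bash
python3 - <<'E'
from h import *
a=r.capture("top"); b=r.capture("scene")
f=lambda c:cv2.resize(c,(390,390),interpolation=cv2.INTER_CUBIC)
cv2.imwrite("pics/m3.png",np.hstack([f(a["img"][205:265,240:300]),f(b["img"][192:252,270:330])]))
E
```

```text
(no output)
```

View pics/m3.png

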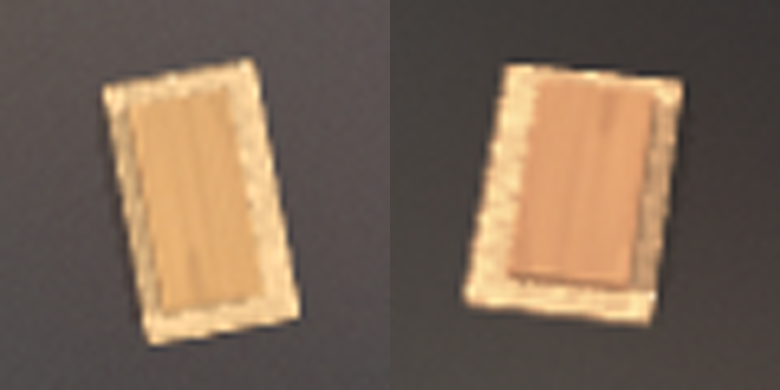

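```bash
python3 - <<'E'
from h import *
p=r.capture("top")
for k in("mug","salt","mill"):
    for q in r.place_of(p,k)[:1]: print(k,round(q["conf"],2),world(p,q["location"]).round(3))
st(); go(.654,-.048,.12,85)
E
```

```text
mug 0.67 [ 0.751 -0.149 -0.001]
salt 0.77 [ 0.78   0.003 -0.001]
mill 0.58 [0.756 0.132 0.002]
t 8.5 tcp [0.4116 0.2197 0.1533] yaw_y 99.1 tilt 0.0 F [-0.   0.2 -0.6] open 0.077 g 0.0
d cm [-19.72 -30.25   3.33] w [-0.    -0.     0.246] j7 1.26
```

```bash
python3 -m handwheel '[{"dx":-19.7,"dy":-30.25,"dz":0,"wx":0,"wy":0,"wz":0.246,"hand":0.9},{"dx":-19.7,"dy":-30.25,"dz":0,"wx":0,"wy":0,"wz":0.246,"hand":0.9},{"dx":-19.7,"dy":-30.25,"dz":0,"wx":0,"wy":0,"wz":0.246,"hand":0.9},{"dx":-19.7,"dy":-30.25,"dz":0,"wx":0,"wy":0,"wz":0.246,"hand":0.9},{"dx":-19.7,"dy":-30.25,"dz":0,"wx":0,"wy":0,"wz":0.246,"hand":0.9},{"dx":-19.7,"dy":-30.25,"dz":0,"wx":0,"wy":0,"wz":0.246,"hand":0.9},{"dx":-19.7,"dy":-30.25,"dz":5,"wx":0,"wy":0,"wz":0.246,"hand":0.9},{"dx":-19.7,"dy":-30.25,"dz":7,"wx":0,"wy":0,"wz":0.246,"hand":0.9}]'
python3 -m handwheel '[{"dx":0,"dy":0,"dz":0,"wx":0,"wy":0,"wz":0,"hand":0.9},{"dx":0,"dy":0,"dz":0,"wx":0,"wy":0,"wz":0,"hand":0.9}]'
python3 - <<'E'
from h import *
st(); go(.654,-.048,.0195,85)
p=r.capture("scene"); m=blob(p,(.654,-.048),.075,.006)
for q in r.place_of(p,"oak0")[:7]: print(round(q["conf"],2),world(p,q["location"]).round(4))
E
```

```text
time: 9.5
tcp_pos: [0.6521, -0.0481, 0.0796]
eef_rot: [-0.139, -3.133, -0.0]
ft_force: [-0.2, 0.3, -0.8]
opening: 0.0766
grasp_force: 0.0
time: 9.75
tcp_pos: [0.6549, -0.0473, 0.0846]
eef_rot: [0.136, 3.136, -0.0]
ft_force: [-0.4, -0.6, 0.1]
opening: 0.077
grasp_force: 0.0
t 9.75 tcp [ 0.6549 -0.0473  0.0846] yaw_y 85.1 tilt 0.1 F [-0.4 -0.6  0.1] open 0.077 g 0.0
d cm [ 0.1  -0.08  6.51] w [-0.     0.002  0.001] j7 1.71
0.95 [ 0.6507 -0.0487  0.0048]
0.7 [0.4843 0.0029 0.0098]
0.69 [0.7865 0.2821 0.0055]
0.59 [ 0.6552 -0.5287  0.0057]
0.58 [ 0.2079 -0.3131  0.005 ]
```

```bash
python3 -m handwheel '[{"dx":0,"dy":0,"dz":4,"wx":0,"wy":0,"wz":0,"hand":0.9},{"dx":0,"dy":0,"dz":6,"wx":0,"wy":0,"wz":0,"hand":0.9},{"dx":0,"dy":0,"dz":6.45,"wx":0,"wy":0,"wz":0,"hand":0.9},{"dx":0,"dy":0,"dz":6.45,"wx":0,"wy":0,"wz":0,"hand":0.9},{"dx":0,"dy":0,"dz":6.45,"wx":0,"wy":0,"wz":0,"hand":0.5},{"dx":0,"dy":0,"dz":6.45,"wx":0,"wy":0,"wz":0,"hand":0.5},{"dx":0,"dy":0,"dz":6.45,"wx":0,"wy":0,"wz":0,"hand":0.5},{"dx":0,"dy":0,"dz":6.45,"wx":0,"wy":0,"wz":0,"hand":0.5}]'
python3 -m handwheel '[{"dx":0,"dy":0,"dz":-2,"wx":0,"wy":0,"wz":0,"hand":0.5},{"dx":0,"dy":0,"dz":-6,"wx":0,"wy":0,"wz":0,"hand":0.5},{"dx":0,"dy":0,"dz":-8,"wx":0,"wy":0,"wz":0,"hand":0.5},{"dx":0,"dy":0,"dz":-8,"wx":0,"wy":0,"wz":0,"hand":0.5}]'
python3 - <<'E'
from h import *
st()
for n in("top","scene"):
    p=r.capture(n)
    for q in r.place_of(p,"oak0")[:7]: print(round(q["conf"],2),world(p,q["location"]).round(4))
    q=p
    print(*fit(p,blob(dict(p,img=np.repeat(255-p["img"][...,:1],3,2)),(.46,.013),.06,.014),.014))
    if n=="top": a=p["img"]
f=lambda c:cv2.resize(c,(390,390),interpolation=cv2.INTER_CUBIC)
cv2.imwrite("pics/m4.png",np.hstack([f(a[195:270,230:305]),f(p["img"][185:260,260:335])]))
E
```

```text
time: 10.85
tcp_pos: [0.6556, -0.0476, 0.0209]
eef_rot: [0.136, 3.135, -0.0]
ft_force: [0.3, 0.5, 5.9]
opening: 0.06
grasp_force: 66.0
time: 11.35
tcp_pos: [0.6556, -0.0475, 0.1018]
eef_rot: [0.136, 3.133, 0.0]
ft_force: [-0.4, -0.5, -1.0]
opening: 0.0599
grasp_force: 65.4
t 11.35 tcp [ 0.6556 -0.0475  0.1018] yaw_y 85.0 tilt 0.3 F [-0.4 -0.5 -1. ] open 0.0599 g 65.4
0.91 [0.7913 0.2801 0.0015]
0.86 [ 0.66   -0.5264  0.0049]
0.62 [ 0.2096 -0.3139  0.0023]
[0.4778 0.0183] [0.4772 0.0144] 86.4 -83.1 [ 67. 118.] 227
0.88 [ 0.6567 -0.5289  0.0061]
0.74 [ 0.6485 -0.0424  0.0874]
0.63 [0.787  0.2795 0.0041]
0.58 [0.4844 0.0026 0.0135]
0.5 [ 0.2072 -0.3112  0.0065]
[0.4675 0.0039] [0.4678 0.0009] 25.3 7.5 [ 92. 107.] 635
```

View pics/m4.png

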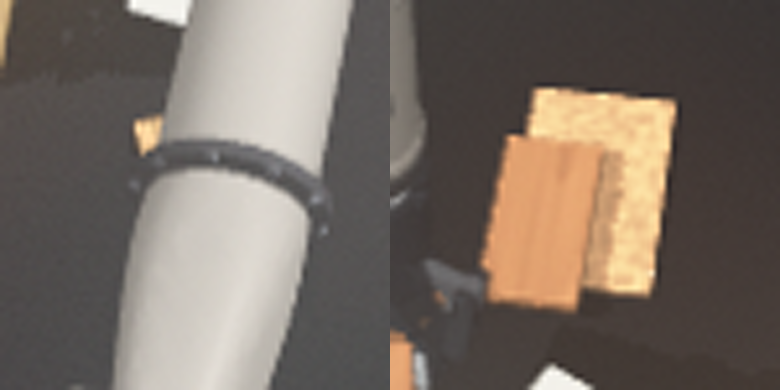

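```bash
python3 -m handwheel '[{"dx":0,"dy":0,"dz":5,"wx":0,"wy":0,"wz":0,"hand":0.5},{"dx":0,"dy":0,"dz":7.5,"wx":0,"wy":0,"wz":0,"hand":0.5},{"dx":0,"dy":0,"dz":7.9,"wx":0,"wy":0,"wz":0,"hand":0.5},{"dx":0,"dy":0,"dz":7.9,"wx":0,"wy":0,"wz":0,"hand":0.9},{"dx":0,"dy":0,"dz":7.9,"wx":0,"wy":0,"wz":0,"hand":0.9},{"dx":0,"dy":0,"dz":2,"wx":0,"wy":0,"wz":0,"hand":0.9},{"dx":0,"dy":0,"dz":-4,"wx":0,"wy":0,"wz":0,"hand":0.9},{"dx":0,"dy":0,"dz":-5,"wx":0,"wy":0,"wz":0,"hand":0.9}]'
python3 -m handwheel '[{"dx":10,"dy":25,"dz":0,"wx":0,"wy":0,"wz":0,"hand":0.9},{"dx":10,"dy":25,"dz":0,"wx":0,"wy":0,"wz":0,"hand":0.9},{"dx":10,"dy":25,"dz":0,"wx":0,"wy":0,"wz":0,"hand":0.9},{"dx":10,"dy":25,"dz":0,"wx":0,"wy":0,"wz":0,"hand":0.9},{"dx":10,"dy":25,"dz":0,"wx":0,"wy":0,"wz":0,"hand":0.9}]'
python3 - <<'E'
from h import *
st()
for n in("top","scene"):
    p=r.capture(n)
    for q in r.place_of(p,"oak0")[:7]: print(round(q["conf"],2),world(p,q["location"]).round(4))
    for q in r.silhouettes(p,"oak0")[:7]:
        f_=fit(p,q["pixels"],.011)
        if q["conf"]>.25 and abs(f_[0][0]-.55)<.13 and abs(f_[0][1])<.1: print(*f_)
    if n=="top": a=p["img"]
f=lambda c:cv2.resize(c,(390,390),interpolation=cv2.INTER_CUBIC)
cv2.imwrite("pics/m5.png",np.hstack([f(a[195:270,230:305]),f(p["img"][185:260,260:335])]))
go(.484,.003,.1,99)
E
```

```text
time: 12.55
tcp_pos: [0.6574, -0.0481, 0.1546]
eef_rot: [0.136, 3.128, -0.001]
ft_force: [0.0, -0.2, 0.3]
opening: 0.0767
grasp_force: 0.0
time: 13.18
tcp_pos: [0.5727, 0.2176, 0.1474]
eef_rot: [-0.121, -3.135, -0.005]
ft_force: [0.2, -0.2, 0.1]
opening: 0.0769
grasp_force: 0.0
t 13.18 tcp [0.5727 0.2176 0.1474] yaw_y 85.6 tilt 0.3 F [ 0.2 -0.2  0.1] open 0.0769 g 0.0
0.95 [ 0.6537 -0.0461  0.0094]
0.89 [ 0.6611 -0.5289  0.0043]
0.87 [ 0.484  -0.0024  0.0109]
0.87 [0.7891 0.2808 0.0017]
0.8 [ 0.2087 -0.3148  0.0034]
[0.4808 0.0019] [0.4814 0.0022] 8.2 8.6 [ 63. 125.] 520
[ 0.6493 -0.0443] [ 0.6495 -0.0441] -5.5 -5.0 [ 62. 125.] 496
0.84 [0.7855 0.2845 0.0059]
0.83 [ 0.6497 -0.0431  0.0098]
0.66 [ 0.6582 -0.5261  0.0076]
0.59 [ 0.2081 -0.3141  0.0027]
0.55 [ 7.799e-01  1.800e-03 -1.000e-04]
0.17 [ 5.802e-01  2.659e-01 -3.000e-04]
[ 0.652 -0.042] [ 0.6503 -0.0414] -5.6 -5.5 [ 67. 130.] 780
d cm [  7.41 -21.11   4.91] w [-0.003  0.    -0.249] j7 1.25
```

View pics/m5.png

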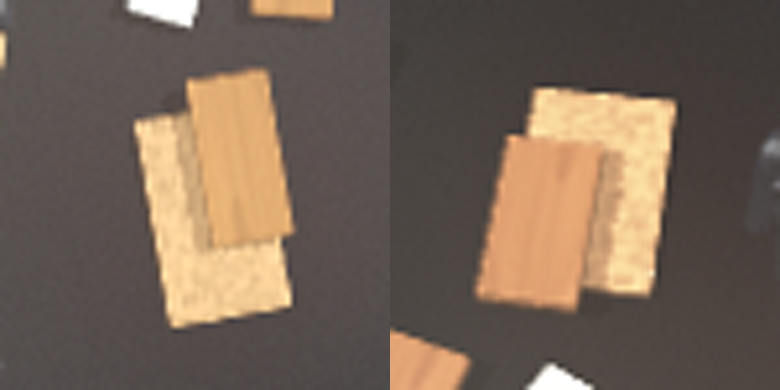

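```bash
python3 - <<'E'
from h import *
st(); go(.4825,-.002,.1,98.4)
E
python3 -m handwheel '[{"dx":7.4,"dy":-21.6,"dz":0,"wx":0,"wy":0,"wz":-0.235,"hand":0.9},{"dx":7.4,"dy":-21.6,"dz":0,"wx":0,"wy":0,"wz":-0.235,"hand":0.9},{"dx":7.4,"dy":-21.6,"dz":0,"wx":0,"wy":0,"wz":-0.235,"hand":0.9},{"dx":7.4,"dy":-21.6,"dz":0,"wx":0,"wy":0,"wz":-0.235,"hand":0.9},{"dx":7.4,"dy":-21.6,"dz":4,"wx":0,"wy":0,"wz":-0.235,"hand":0.9},{"dx":7.4,"dy":-21.6,"dz":7,"wx":0,"wy":0,"wz":-0.235,"hand":0.9},{"dx":7.4,"dy":-21.6,"dz":7,"wx":0,"wy":0,"wz":-0.235,"hand":0.9},{"dx":7.4,"dy":-21.6,"dz":7,"wx":0,"wy":0,"wz":-0.235,"hand":0.9}]'
python3 - <<'E'
from h import *
st(); go(.4825,-.002,.0255,98.4)
E
```

```text
t 13.47 tcp [0.5771 0.2066 0.1486] yaw_y 84.7 tilt 0.1 F [ 0.4 -0.7  0.8] open 0.0768 g 0.0
d cm [  7.52 -21.63   4.91] w [-0.003  0.    -0.238] j7 1.25
time: 14.48
tcp_pos: [0.4845, 0.0003, 0.0798]
eef_rot: [-0.229, 3.131, -0.001]
ft_force: [1.1, 0.2, 1.0]
opening: 0.0767
grasp_force: 0.0
t 14.47 tcp [4.845e-01 3.000e-04 7.980e-02] yaw_y 98.4 tilt 0.1 F [1.1 0.2 1. ] open 0.0767 g 0.0
d cm [ 0.24 -0.2   5.43] w [-0.001  0.002 -0.   ] j7 1.83
```

```bash
python3 -m handwheel '[{"dx":0.2,"dy":-0.2,"dz":3,"wx":0,"wy":0,"wz":0,"hand":0.9},{"dx":0.2,"dy":-0.2,"dz":5,"wx":0,"wy":0,"wz":0,"hand":0.9},{"dx":0.2,"dy":-0.2,"dz":5.4,"wx":0,"wy":0,"wz":0,"hand":0.9},{"dx":0.2,"dy":-0.2,"dz":5.4,"wx":0,"wy":0,"wz":0,"hand":0.9},{"dx":0.2,"dy":-0.2,"dz":5.4,"wx":0,"wy":0,"wz":0,"hand":0.5},{"dx":0.2,"dy":-0.2,"dz":5.4,"wx":0,"wy":0,"wz":0,"hand":0.5},{"dx":0.2,"dy":-0.2,"dz":5.4,"wx":0,"wy":0,"wz":0,"hand":0.5},{"dx":0.2,"dy":-0.2,"dz":5.4,"wx":0,"wy":0,"wz":0,"hand":0.5}]'
python3 -m handwheel '[{"dx":0,"dy":0,"dz":-1,"wx":0,"wy":0,"wz":0,"hand":0.5},{"dx":0,"dy":0,"dz":-2,"wx":0,"wy":0,"wz":0,"hand":0.5},{"dx":0,"dy":0,"dz":-2,"wx":0,"wy":0,"wz":0,"hand":0.5}]'
python3 - <<'E'
from h import *
st(); go(.4425,.019,.0265,99.2)
E
```

```text
time: 15.48
tcp_pos: [0.4834, -0.0006, 0.0267]
eef_rot: [-0.233, 3.13, 0.0]
ft_force: [-1.4, -1.4, 5.9]
opening: 0.0596
grasp_force: 64.1
time: 15.85
tcp_pos: [0.4829, -0.0006, 0.0461]
eef_rot: [-0.233, 3.13, 0.0]
ft_force: [1.0, -0.5, -0.7]
opening: 0.0597
grasp_force: 65.1
t 15.85 tcp [ 0.4829 -0.0006  0.0461] yaw_y 98.5 tilt 0.2 F [ 1.  -0.5 -0.7] open 0.0597 g 65.1
d cm [3.72 2.53 1.95] w [-0.     0.003 -0.012] j7 1.86
```

```bash
python3 -m handwheel '[{"dx":2,"dy":1.3,"dz":0,"wx":0,"wy":0,"wz":-0.012,"hand":0.5},{"dx":3.7,"dy":2.5,"dz":0,"wx":0,"wy":0,"wz":-0.012,"hand":0.5},{"dx":3.7,"dy":2.5,"dz":0,"wx":0,"wy":0,"wz":-0.012,"hand":0.5},{"dx":3.7,"dy":2.5,"dz":1.2,"wx":0,"wy":0,"wz":-0.012,"hand":0.5},{"dx":3.7,"dy":2.5,"dz":1.9,"wx":0,"wy":0,"wz":-0.012,"hand":0.5},{"dx":3.7,"dy":2.5,"dz":2,"wx":0,"wy":0,"wz":-0.012,"hand":0.5},{"dx":3.7,"dy":2.5,"dz":2,"wx":0,"wy":0,"wz":-0.012,"hand":0.5}]'
python3 -m handwheel '[{"dx":0,"dy":0,"dz":0,"wx":0,"wy":0,"wz":0,"hand":0.9},{"dx":0,"dy":0,"dz":0,"wx":0,"wy":0,"wz":0,"hand":0.9},{"dx":0,"dy":0,"dz":-5,"wx":0,"wy":0,"wz":0,"hand":0.9},{"dx":0,"dy":0,"dz":-10,"wx":0,"wy":0,"wz":0,"hand":0.9},{"dx":0,"dy":15,"dz":-10,"wx":0,"wy":0,"wz":0,"hand":0.9},{"dx":0,"dy":15,"dz":-10,"wx":0,"wy":0,"wz":0,"hand":0.9},{"dx":0,"dy":15,"dz":-10,"wx":0,"wy":0,"wz":0,"hand":0.9}]'; cat >> h.py <<'E'
def oaks(name="oak0",z=.011,box=(.35,.75,-.2,.2),thr=.25):
    for n in("top","scene"):
        p=r.capture(n)
        for q in r.place_of(p,name)[:7]:
            w=world(p,q["location"])
            if q["conf"]>thr and box[0]<w[0]<box[1] and box[2]<w[1]<box[3]: print(n,"place",round(q["conf"],2),w.round(4))
        for q in r.silhouettes(p,name)[:7]:
            f=fit(p,q["pixels"],z); w=f[0]
            if q["conf"]>thr and box[0]<w[0]<box[1] and box[2]<w[1]<box[3]: print(n,"mask",*f)
E
python3 - <<'E'
from h import *
st(); oaks(); go(.652,-.047,.12,84.5)
E
```

```text
time: 16.73
tcp_pos: [0.4425, 0.0181, 0.0264]
eef_rot: [-0.25, 3.131, 0.001]
ft_force: [-9.0, -1.2, 30.4]
opening: 0.0605
grasp_force: 57.2
time: 17.6
tcp_pos: [0.4164, 0.1711, 0.1244]
eef_rot: [0.261, -3.13, -0.003]
ft_force: [-0.4, -0.4, -1.1]
opening: 0.0768
grasp_force: 0.0
t 17.6 tcp [0.4164 0.1711 0.1244] yaw_y 99.5 tilt 0.1 F [-0.4 -0.4 -1.1] open 0.0768 g 0.0
top place 0.92 [0.4422 0.0182 0.0113]
top place 0.66 [ 0.6522 -0.0457  0.0069]
top mask [0.4394 0.0203] [0.4403 0.0204] 8.6 8.7 [ 63. 125.] 515
top mask [ 0.6508 -0.0442] [ 0.65   -0.0444] -7.0 -5.9 [ 60. 125.] 458
scene place 0.9 [ 0.6481 -0.0436  0.0071]
scene place 0.71 [0.4447 0.0224 0.0131]
scene mask [0.4427 0.0236] [0.44   0.0226] 6.9 8.7 [ 62. 131.] 576
scene mask [ 0.6512 -0.0425] [ 0.6505 -0.0423] -5.9 -4.8 [ 63. 126.] 714
d cm [-19.79 -24.58   0.46] w [-0.001 -0.     0.253] j7 1.39
```

```bash
python3 -m handwheel '[{"dx":-19.7,"dy":-24.6,"dz":0,"wx":0,"wy":0,"wz":0.253,"hand":0.9},{"dx":-19.7,"dy":-24.6,"dz":0,"wx":0,"wy":0,"wz":0.253,"hand":0.9},{"dx":-19.7,"dy":-24.6,"dz":0,"wx":0,"wy":0,"wz":0.253,"hand":0.9},{"dx":-19.7,"dy":-24.6,"dz":0,"wx":0,"wy":0,"wz":0.253,"hand":0.9},{"dx":-19.7,"dy":-24.6,"dz":0,"wx":0,"wy":0,"wz":0.253,"hand":0.9},{"dx":-19.7,"dy":-24.6,"dz":2,"wx":0,"wy":0,"wz":0.253,"hand":0.9},{"dx":-19.7,"dy":-24.6,"dz":5,"wx":0,"wy":0,"wz":0.253,"hand":0.9},{"dx":-19.7,"dy":-24.6,"dz":5,"wx":0,"wy":0,"wz":0.253,"hand":0.9}]'
python3 -m handwheel '[{"dx":0,"dy":0,"dz":0,"wx":0,"wy":0,"wz":0,"hand":0.9},{"dx":0,"dy":0,"dz":0,"wx":0,"wy":0,"wz":0,"hand":0.9}]'
python3 - <<'E'
from h import *
st(); go(.6505,-.047,.021,84.5)
E
```

```text
time: 18.9
tcp_pos: [0.6477, -0.0451, 0.0712]
eef_rot: [-0.148, -3.13, -0.0]
ft_force: [-0.2, 0.3, 0.6]
opening: 0.0769
grasp_force: 0.0
time: 19.15
tcp_pos: [0.6522, -0.0447, 0.0765]
eef_rot: [0.145, 3.135, 0.0]
ft_force: [-0.4, 0.4, 0.1]
opening: 0.0771
grasp_force: 0.0
t 19.15 tcp [ 0.6522 -0.0447  0.0765] yaw_y 84.7 tilt 0.2 F [-0.4  0.4  0.1] open 0.0771 g 0.0
d cm [ 0.17 -0.25  5.55] w [0.    0.003 0.003] j7 1.71
```

```bash
python3 -m handwheel '[{"dx":0.2,"dy":-0.25,"dz":3,"wx":0,"wy":0,"wz":0,"hand":0.9},{"dx":0.2,"dy":-0.25,"dz":5,"wx":0,"wy":0,"wz":0,"hand":0.9},{"dx":0.2,"dy":-0.25,"dz":5.5,"wx":0,"wy":0,"wz":0,"hand":0.9},{"dx":0.2,"dy":-0.25,"dz":5.5,"wx":0,"wy":0,"wz":0,"hand":0.9},{"dx":0.2,"dy":-0.25,"dz":5.5,"wx":0,"wy":0,"wz":0,"hand":0.5},{"dx":0.2,"dy":-0.25,"dz":5.5,"wx":0,"wy":0,"wz":0,"hand":0.5},{"dx":0.2,"dy":-0.25,"dz":5.5,"wx":0,"wy":0,"wz":0,"hand":0.5},{"dx":0.2,"dy":-0.25,"dz":5.5,"wx":0,"wy":0,"wz":0,"hand":0.5}]'
python3 -m handwheel '[{"dx":0,"dy":0,"dz":-3,"wx":0,"wy":0,"wz":0,"hand":0.5},{"dx":0,"dy":0,"dz":-6,"wx":0,"wy":0,"wz":0,"hand":0.5},{"dx":0,"dy":0,"dz":-6,"wx":0,"wy":0,"wz":0,"hand":0.5},{"dx":0,"dy":0,"dz":-6,"wx":0,"wy":0,"wz":0,"hand":0.5}]'
python3 - <<'E'
from h import *
st(); go(.4425,.019,.08,99); oaks(thr=.5)
E
```

```text
time: 20.15
tcp_pos: [0.6506, -0.0472, 0.0215]
eef_rot: [0.145, 3.135, -0.0]
ft_force: [-0.4, 0.4, 4.9]
opening: 0.0599
grasp_force: 65.7
time: 20.65
tcp_pos: [0.6481, -0.0467, 0.0786]
eef_rot: [-0.145, -3.136, -0.0]
ft_force: [-0.4, -0.9, -1.3]
opening: 0.0598
grasp_force: 65.0
t 20.65 tcp [ 0.6481 -0.0467  0.0786] yaw_y 84.7 tilt 0.1 F [-0.4 -0.9 -1.3] open 0.0598 g 65.0
d cm [21.08  4.64 -0.09] w [ 0.    -0.002 -0.25 ] j7 1.71
scene place 0.64 [0.4444 0.0237 0.0102]
scene place 0.6 [ 0.6445 -0.0437  0.0656]
scene mask [0.4437 0.0222] [0.4418 0.021 ] 9.2 9.9 [ 58. 127.] 518
scene mask [ 0.6367 -0.0619] [ 0.6316 -0.0597] 11.0 -1.5 [ 67. 105.] 549
```

```bash
python3 -m handwheel '[{"dx":6,"dy":1.3,"dz":0,"wx":0,"wy":0,"wz":-0.1,"hand":0.5},{"dx":12,"dy":2.6,"dz":0,"wx":0,"wy":0,"wz":-0.2,"hand":0.5},{"dx":18,"dy":4,"dz":0,"wx":0,"wy":0,"wz":-0.25,"hand":0.5},{"dx":21,"dy":4.6,"dz":0,"wx":0,"wy":0,"wz":-0.25,"hand":0.5},{"dx":21,"dy":4.6,"dz":1,"wx":0,"wy":0,"wz":-0.25,"hand":0.5},{"dx":21,"dy":4.6,"dz":2.5,"wx":0,"wy":0,"wz":-0.25,"hand":0.5},{"dx":21,"dy":4.6,"dz":2.5,"wx":0,"wy":0,"wz":-0.25,"hand":0.5},{"dx":21,"dy":4.6,"dz":2.5,"wx":0,"wy":0,"wz":-0.25,"hand":0.5}]'
python3 - <<'E'
from h import *
st(); go(.4425,.019,.038,99)
E
```

```text
time: 21.95
tcp_pos: [0.4451, 0.0177, 0.0545]
eef_rot: [0.245, -3.132, 0.001]
ft_force: [0.5, 0.7, -0.8]
opening: 0.0596
grasp_force: 65.0
t 21.95 tcp [0.4451 0.0177 0.0545] yaw_y 99.0 tilt 0.0 F [ 0.5  0.7 -0.8] open 0.0596 g 65.0
d cm [0.24 0.17 1.65] w [-0.001 -0.    -0.001] j7 1.79
```

```bash
python3 -m handwheel '[{"dx":0.2,"dy":0.2,"dz":1,"wx":0,"wy":0,"wz":0,"hand":0.5},{"dx":0.2,"dy":0.2,"dz":1.5,"wx":0,"wy":0,"wz":0,"hand":0.5},{"dx":0.2,"dy":0.2,"dz":1.6,"wx":0,"wy":0,"wz":0,"hand":0.5},{"dx":0.2,"dy":0.2,"dz":1.6,"wx":0,"wy":0,"wz":0,"hand":0.5}]'
python3 -m handwheel '[{"dx":0,"dy":0,"dz":0,"wx":0,"wy":0,"wz":0,"hand":0.9},{"dx":0,"dy":0,"dz":0,"wx":0,"wy":0,"wz":0,"hand":0.9},{"dx":0,"dy":0,"dz":-5,"wx":0,"wy":0,"wz":0,"hand":0.9},{"dx":0,"dy":0,"dz":-9,"wx":0,"wy":0,"wz":0,"hand":0.9},{"dx":0,"dy":-15,"dz":-9,"wx":0,"wy":0,"wz":0,"hand":0.9},{"dx":0,"dy":-15,"dz":-9,"wx":0,"wy":0,"wz":0,"hand":0.9},{"dx":0,"dy":-15,"dz":-9,"wx":0,"wy":0,"wz":0,"hand":0.9},{"dx":0,"dy":-15,"dz":-9,"wx":0,"wy":0,"wz":0,"hand":0.9}]'
python3 - <<'E'
from h import *
st(); oaks(z=.019); oaks("dish0",z=.006,thr=.5)
a=r.capture("top"); b=r.capture("scene")
f=lambda c:cv2.resize(c,(390,390),interpolation=cv2.INTER_CUBIC)
cv2.imwrite("pics/m6.png",np.hstack([f(a["img"][205:265,240:300]),f(b["img"][192:252,270:330])]))
go(.411,-.1695,.1,90)
E
```

```text
time: 22.45
tcp_pos: [0.4421, 0.0199, 0.0388]
eef_rot: [-0.247, 3.132, -0.0]
ft_force: [-0.2, 0.2, -1.0]
opening: 0.0601
grasp_force: 65.0
time: 23.45
tcp_pos: [0.4654, -0.131, 0.1291]
eef_rot: [-0.238, 3.132, -0.002]
ft_force: [-0.0, 1.0, -0.1]
opening: 0.0764
grasp_force: 0.0
t 23.45 tcp [ 0.4654 -0.131   0.1291] yaw_y 98.7 tilt 0.1 F [-0.   1.  -0.1] open 0.0764 g 0.0
top place 0.95 [0.4435 0.0221 0.021 ]
top mask [0.4427 0.0226] [0.4428 0.0218] 9.7 9.3 [ 66. 126.] 547
scene place 0.68 [0.4403 0.0244 0.0244]
scene place 0.45 [ 0.4081 -0.1625  0.005 ]
scene mask [0.4403 0.0242] [0.4379 0.0237] 8.9 9.5 [ 63. 131.] 597
scene mask [0.5058 0.0382] [0.506  0.0377] -80.7 -80.8 [ 6. 39.] 23
scene mask [0.7344 0.1299] [0.7304 0.127 ] 12.5 14.8 [ 50. 115.] 578
top place 0.61 [0.6364 0.0441 0.0051]
top mask [0.6364 0.0477] [0.6366 0.0488] -14.8 -16.6 [52. 92.] 288
scene place 0.64 [ 0.4091 -0.1621  0.0039]
scene place 0.61 [0.6331 0.0473 0.0038]
scene mask [0.6328 0.048 ] [0.6327 0.0481] -19.0 -19.3 [ 57. 102.] 520
scene mask [ 0.4099 -0.1648] [ 0.4087 -0.1648] -1.0 -0.2 [ 52. 102.] 340
d cm [ 6.03 -3.23  2.88] w [0.    0.    0.157] j7 2.11
```

View pics/m6.png

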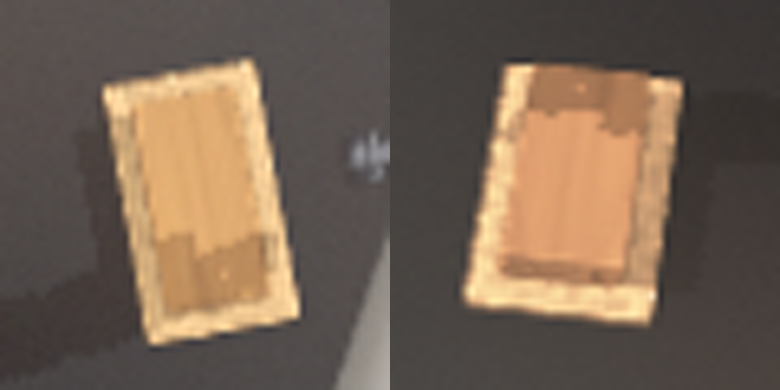

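```bash
python3 -m handwheel '[{"dx":3,"dy":-2,"dz":1,"wx":0,"wy":0,"wz":0.15,"hand":0.78},{"dx":6,"dy":-3.2,"dz":2,"wx":0,"wy":0,"wz":0.157,"hand":0.78},{"dx":6,"dy":-3.2,"dz":4,"wx":0,"wy":0,"wz":0.157,"hand":0.78},{"dx":6,"dy":-3.2,"dz":7,"wx":0,"wy":0,"wz":0.157,"hand":0.78},{"dx":6,"dy":-3.2,"dz":7,"wx":0,"wy":0,"wz":0.157,"hand":0.78},{"dx":6,"dy":-3.2,"dz":7,"wx":0,"wy":0,"wz":0.157,"hand":0.78}]'
python3 - <<'E'
from h import *
st(); go(.4105,-.169,.0245,90)
E
```

```text
time: 24.9
tcp_pos: [0.4119, -0.1696, 0.0595]
eef_rot: [-0.0, 3.141, -0.001]
ft_force: [1.6, 0.1, 0.2]
opening: 0.0668
grasp_force: 0.0
t 24.9 tcp [ 0.4119 -0.1696  0.0595] yaw_y 90.0 tilt 0.1 F [1.6 0.1 0.2] open 0.0668 g 0.0
d cm [0.14 0.06 3.5 ] w [-0.     0.001  0.   ] j7 2.13
```

```bash
python3 -m handwheel '[{"dx":0.1,"dy":0,"dz":2,"wx":0,"wy":0,"wz":0,"hand":0.78},{"dx":0.1,"dy":0,"dz":3,"wx":0,"wy":0,"wz":0,"hand":0.78},{"dx":0.1,"dy":0,"dz":3.5,"wx":0,"wy":0,"wz":0,"hand":0.78},{"dx":0.1,"dy":0,"dz":3.5,"wx":0,"wy":0,"wz":0,"hand":0.4},{"dx":0.1,"dy":0,"dz":3.5,"wx":0,"wy":0,"wz":0,"hand":0.4},{"dx":0.1,"dy":0,"dz":3.5,"wx":0,"wy":0,"wz":0,"hand":0.4},{"dx":0.1,"dy":0,"dz":3.5,"wx":0,"wy":0,"wz":0,"hand":0.4}]'
python3 -m handwheel '[{"dx":0,"dy":0,"dz":-3,"wx":0,"wy":0,"wz":0,"hand":0.4},{"dx":0,"dy":0,"dz":-6,"wx":0,"wy":0,"wz":0,"hand":0.4},{"dx":0,"dy":0,"dz":-7,"wx":0,"wy":0,"wz":0,"hand":0.4},{"dx":0,"dy":0,"dz":-7,"wx":0,"wy":0,"wz":0,"hand":0.4}]'
python3 - <<'E'
from h import *
st(); go(.4425,.019,.09,99)
E
```

```text
time: 25.78
tcp_pos: [0.4108, -0.1696, 0.0244]
eef_rot: [-0.0, 3.14, -0.001]
ft_force: [-0.6, -0.5, 4.8]
opening: 0.0482
grasp_force: 62.5
time: 26.28
tcp_pos: [0.4104, -0.169, 0.0937]
eef_rot: [-0.001, 3.141, 0.0]
ft_force: [0.4, -0.4, -1.4]
opening: 0.0482
grasp_force: 62.5
t 26.27 tcp [ 0.4104 -0.169   0.0937] yaw_y 90.0 tilt 0.0 F [ 0.4 -0.4 -1.4] open 0.0482 g 62.5
d cm [-3.23 18.8   0.38] w [ 0.     0.001 -0.156] j7 2.1
```

```bash
python3 -m handwheel '[{"dx":-1,"dy":6,"dz":0,"wx":0,"wy":0,"wz":-0.1,"hand":0.4},{"dx":-2,"dy":12,"dz":0,"wx":0,"wy":0,"wz":-0.156,"hand":0.4},{"dx":-3.2,"dy":18,"dz":0,"wx":0,"wy":0,"wz":-0.156,"hand":0.4},{"dx":-3.2,"dy":18.8,"dz":0.5,"wx":0,"wy":0,"wz":-0.156,"hand":0.4},{"dx":-3.2,"dy":18.8,"dz":2,"wx":0,"wy":0,"wz":-0.156,"hand":0.4},{"dx":-3.2,"dy":18.8,"dz":3,"wx":0,"wy":0,"wz":-0.156,"hand":0.4},{"dx":-3.2,"dy":18.8,"dz":3,"wx":0,"wy":0,"wz":-0.156,"hand":0.4},{"dx":-3.2,"dy":18.8,"dz":3,"wx":0,"wy":0,"wz":-0.156,"hand":0.4}]'
python3 - <<'E'
from h import *
st(); go(.4425,.019,.053,99)
E
```

```text
time: 27.28
tcp_pos: [0.4422, 0.0176, 0.0638]
eef_rot: [0.242, -3.132, 0.001]
ft_force: [-0.7, 0.3, 0.0]
opening: 0.0478
grasp_force: 62.5
t 27.27 tcp [0.4422 0.0176 0.0638] yaw_y 98.8 tilt 0.0 F [-0.7  0.3  0. ] open 0.0478 g 62.5
d cm [-0.05  0.14  1.08] w [-0.    -0.    -0.003] j7 1.79
```

```bash
python3 -m handwheel '[{"dx":0,"dy":0.1,"dz":0.6,"wx":0,"wy":0,"wz":0,"hand":0.4},{"dx":0,"dy":0.1,"dz":1,"wx":0,"wy":0,"wz":0,"hand":0.4},{"dx":0,"dy":0.1,"dz":1.1,"wx":0,"wy":0,"wz":0,"hand":0.4},{"dx":0,"dy":0.1,"dz":1.1,"wx":0,"wy":0,"wz":0,"hand":0.4}]'
python3 -m handwheel '[{"dx":0,"dy":0,"dz":0,"wx":0,"wy":0,"wz":0,"hand":0.8},{"dx":0,"dy":0,"dz":0,"wx":0,"wy":0,"wz":0,"hand":0.8},{"dx":0,"dy":0,"dz":-4,"wx":0,"wy":0,"wz":0,"hand":0.78},{"dx":0,"dy":0,"dz":-8,"wx":0,"wy":0,"wz":0,"hand":0.78},{"dx":-15,"dy":12,"dz":-8,"wx":0,"wy":0,"wz":0.2,"hand":0.78},{"dx":-15,"dy":12,"dz":-8,"wx":0,"wy":0,"wz":0.3,"hand":0.78},{"dx":-15,"dy":12,"dz":-8,"wx":0,"wy":0,"wz":0.44,"hand":0.78},{"dx":-15,"dy":12,"dz":-8,"wx":0,"wy":0,"wz":0.44,"hand":0.78}]'
python3 - <<'E'
from h import *
st(); oaks("dish0",z=.034,box=(.35,.55,-.1,.15)); oaks("dish0",z=.006,box=(.58,.7,-.1,.15)); oaks("oak0",z=.016,box=(.35,.55,-.1,.15),thr=.15)
go(.635,.0445,.1,73.7)
E
```

```text
time: 27.78
tcp_pos: [0.442, 0.0198, 0.0528]
eef_rot: [0.245, -3.132, 0.0]
ft_force: [0.4, 0.8, -1.0]
opening: 0.0484
grasp_force: 62.5
time: 28.78
tcp_pos: [0.5731, 0.1679, 0.1318]
eef_rot: [0.432, 3.111, 0.004]
ft_force: [-0.9, -0.4, -0.1]
opening: 0.0667
grasp_force: 0.0
t 28.77 tcp [0.5731 0.1679 0.1318] yaw_y 74.2 tilt 0.1 F [-0.9 -0.4 -0.1] open 0.0667 g 0.0
top place 0.64 [0.4436 0.0264 0.0361]
top mask [0.4409 0.0227] [0.4417 0.0226] 9.4 8.5 [50. 94.] 315
scene place 0.6 [0.4384 0.0244 0.0346]
scene mask [0.4417 0.0248] [0.44   0.0241] 10.9 11.7 [ 52. 101.] 373
top place 0.78 [0.6368 0.047  0.0072]
top mask [0.6346 0.0479] [0.6345 0.0482] -16.5 -17.1 [52. 96.] 315
scene place 0.89 [0.6323 0.0494 0.0056]
scene mask [0.6332 0.0481] [0.6321 0.0485] -14.7 -16.9 [51. 98.] 458
top place 0.73 [0.4438 0.0238 0.0227]
top mask [0.4281 0.0219] [0.4422 0.022 ] 9.3 9.4 [ 47. 119.] 49
scene place 0.6 [0.441  0.024  0.0216]
scene mask [0.4865 0.0299] [0.471  0.0272] -79.6 -78.6 [60. 62.] 127
d cm [-9.37 -9.47  3.28] w [ 0.    -0.     0.001] j7 1.15
```

```bash
python3 -m handwheel '[{"dx":-4.6,"dy":-4.8,"dz":0,"wx":0,"wy":0,"wz":0,"hand":0.78},{"dx":-9.2,"dy":-9.5,"dz":1,"wx":0,"wy":0,"wz":0,"hand":0.78},{"dx":-9.2,"dy":-9.5,"dz":4,"wx":0,"wy":0,"wz":0,"hand":0.78},{"dx":-9.2,"dy":-9.5,"dz":7,"wx":0,"wy":0,"wz":0,"hand":0.78},{"dx":-9.2,"dy":-9.5,"dz":7,"wx":0,"wy":0,"wz":0,"hand":0.78},{"dx":-9.2,"dy":-9.5,"dz":7,"wx":0,"wy":0,"wz":0,"hand":0.78}]'
python3 - <<'E'
from h import *
st(); go(.6335,.0445,.0245,73.7)
E
```

```text
time: 30.42
tcp_pos: [0.6341, 0.0451, 0.0639]
eef_rot: [0.443, 3.108, 0.001]
ft_force: [0.4, 0.8, -0.4]
opening: 0.0668
grasp_force: 0.0
t 30.43 tcp [0.6341 0.0451 0.0639] yaw_y 73.8 tilt 0.1 F [ 0.4  0.8 -0.4] open 0.0668 g 0.0
d cm [ 0.04 -0.08  3.94] w [0.001 0.002 0.002] j7 1.39
```

```bash
python3 -m handwheel '[{"dx":0,"dy":-0.05,"dz":2,"wx":0,"wy":0,"wz":0,"hand":0.78},{"dx":0,"dy":-0.05,"dz":3.5,"wx":0,"wy":0,"wz":0,"hand":0.78},{"dx":0,"dy":-0.05,"dz":3.9,"wx":0,"wy":0,"wz":0,"hand":0.78},{"dx":0,"dy":-0.05,"dz":3.9,"wx":0,"wy":0,"wz":0,"hand":0.4},{"dx":0,"dy":-0.05,"dz":3.9,"wx":0,"wy":0,"wz":0,"hand":0.4},{"dx":0,"dy":-0.05,"dz":3.9,"wx":0,"wy":0,"wz":0,"hand":0.4},{"dx":0,"dy":-0.05,"dz":3.9,"wx":0,"wy":0,"wz":0,"hand":0.4}]'
python3 -m handwheel '[{"dx":0,"dy":0,"dz":-3,"wx":0,"wy":0,"wz":0,"hand":0.4},{"dx":0,"dy":0,"dz":-6,"wx":0,"wy":0,"wz":0,"hand":0.4},{"dx":0,"dy":0,"dz":-8,"wx":0,"wy":0,"wz":0,"hand":0.4},{"dx":0,"dy":0,"dz":-8,"wx":0,"wy":0,"wz":0,"hand":0.4}]'
python3 - <<'E'
from h import *
st(); go(.4425,.019,.105,99)
E
```

```text
time: 31.3
tcp_pos: [0.6331, 0.0442, 0.0238]
eef_rot: [-0.444, -3.11, -0.0]
ft_force: [0.2, 0.1, -0.7]
opening: 0.0481
grasp_force: 62.3
time: 31.8
tcp_pos: [0.6347, 0.0442, 0.1058]
eef_rot: [0.444, 3.106, 0.002]
ft_force: [0.0, -1.1, -1.8]
opening: 0.0481
grasp_force: 62.4
t 31.8 tcp [0.6347 0.0442 0.1058] yaw_y 73.7 tilt 0.3 F [ 0.  -1.1 -1.8] open 0.0481 g 62.4
d cm [ 1.775e+01 -7.800e+00 -1.000e-02] w [ 0.001  0.005 -0.441] j7 1.38
```

```bash
python3 -m handwheel '[{"dx":6,"dy":-2.6,"dz":0,"wx":0,"wy":0,"wz":-0.15,"hand":0.4},{"dx":12,"dy":-5.2,"dz":0,"wx":0,"wy":0,"wz":-0.3,"hand":0.4},{"dx":17.7,"dy":-7.8,"dz":0,"wx":0,"wy":0,"wz":-0.44,"hand":0.4},{"dx":17.7,"dy":-7.8,"dz":0,"wx":0,"wy":0,"wz":-0.44,"hand":0.4},{"dx":17.7,"dy":-7.8,"dz":1.5,"wx":0,"wy":0,"wz":-0.44,"hand":0.4},{"dx":17.7,"dy":-7.8,"dz":3,"wx":0,"wy":0,"wz":-0.44,"hand":0.4},{"dx":17.7,"dy":-7.8,"dz":3,"wx":0,"wy":0,"wz":-0.44,"hand":0.4},{"dx":17.7,"dy":-7.8,"dz":3,"wx":0,"wy":0,"wz":-0.44,"hand":0.4}]'
python3 - <<'E'
from h import *
st(); go(.4425,.019,.0645,99)
E
```

```text
time: 32.8
tcp_pos: [0.4419, 0.0189, 0.0739]
eef_rot: [-0.245, 3.132, -0.0]
ft_force: [0.7, -0.5, -1.1]
opening: 0.048
grasp_force: 62.3
t 32.8 tcp [0.4419 0.0189 0.0739] yaw_y 98.9 tilt 0.0 F [ 0.7 -0.5 -1.1] open 0.048 g 62.3
d cm [-0.06  0.    0.94] w [-0.     0.    -0.001] j7 1.77
```

```bash
python3 -m handwheel '[{"dx":0,"dy":0,"dz":0.6,"wx":0,"wy":0,"wz":0,"hand":0.4},{"dx":0,"dy":0,"dz":0.9,"wx":0,"wy":0,"wz":0,"hand":0.4},{"dx":0,"dy":0,"dz":0.95,"wx":0,"wy":0,"wz":0,"hand":0.4},{"dx":0,"dy":0,"dz":0.95,"wx":0,"wy":0,"wz":0,"hand":0.4}]'
python3 -m handwheel '[{"dx":0,"dy":0,"dz":0,"wx":0,"wy":0,"wz":0,"hand":0.8},{"dx":0,"dy":0,"dz":0,"wx":0,"wy":0,"wz":0,"hand":0.8},{"dx":0,"dy":0,"dz":-4,"wx":0,"wy":0,"wz":0,"hand":0.7},{"dx":0,"dy":0,"dz":-8,"wx":0,"wy":0,"wz":0,"hand":0.6},{"dx":0,"dy":-15,"dz":-8,"wx":0,"wy":0,"wz":0.2,"hand":0.6},{"dx":0,"dy":-15,"dz":-8,"wx":0,"wy":0,"wz":0.3,"hand":0.6},{"dx":0,"dy":-15,"dz":-8,"wx":0,"wy":0,"wz":0.32,"hand":0.6},{"dx":0,"dy":-15,"dz":-8,"wx":0,"wy":0,"wz":0.32,"hand":0.6}]'
python3 - <<'E'
from h import *
st(); oaks("dish0",z=.046,box=(.35,.55,-.1,.15))
for n in("top","scene"):
    p=r.capture(n); hsv=cv2.cvtColor(p["img"],cv2.COLOR_BGR2HSV); q=dict(p,img=np.repeat(hsv[...,1:2],3,2))
    print(*fit(p,blob(q,(.576,-.225),.09,.013),.013)); print(*fit(p,blob(q,(.5365,-.35),.1,.013),.013))
    for k in("turner","spoon"): 
        for s in r.place_of(p,k)[:1]: print(k,s["conf"],world(p,s["location"]).round(4))
a=r.capture("top"); b=r.capture("scene")
f=lambda c:cv2.resize(c,(390,390),interpolation=cv2.INTER_CUBIC)
cv2.imwrite("pics/m7.png",np.hstack([f(a["img"][205:265,240:300]),f(b["img"][192:252,270:330])]))
go(.578,-.2285,.1,80.8)
E
```

```text
time: 33.3
tcp_pos: [0.4414, 0.0189, 0.0643]
eef_rot: [-0.245, 3.132, 0.0]
ft_force: [-0.4, -0.4, -1.6]
opening: 0.0479
grasp_force: 62.4
time: 34.3
tcp_pos: [0.4647, -0.132, 0.1447]
eef_rot: [0.265, 3.129, -0.002]
ft_force: [-0.4, 1.3, -0.1]
opening: 0.051
grasp_force: 0.0
t 34.3 tcp [ 0.4647 -0.132   0.1447] yaw_y 80.3 tilt 0.1 F [-0.4  1.3 -0.1] open 0.051 g 0.0
top place 0.55 [0.4452 0.0203 0.0449]
top mask [0.4416 0.0224] [0.4412 0.0218] 4.8 6.0 [ 51. 100.] 341
scene place 0.84 [0.4431 0.0256 0.045 ]
scene place 0.44 [0.4392 0.0287 0.0297]
scene mask [0.4427 0.0231] [0.4414 0.0222] 10.7 11.8 [ 49. 100.] 351
[ 0.5953 -0.2285] [ 0.595  -0.2283] -8.9 -9.3 [18. 91.] 107
[ 0.5402 -0.3507] [ 0.5395 -0.3505] -5.6 -5.6 [ 18. 126.] 145
turner 0.5 [ 0.5739 -0.2256  0.0128]
spoon 0.84 [ 0.5393 -0.3496  0.0146]
[ 0.5781 -0.226 ] [ 0.5759 -0.2256] -8.8 -9.0 [ 21. 130.] 213
[ 0.5383 -0.3506] [ 0.5373 -0.3506] -5.0 -5.7 [ 22. 130.] 195
turner 0.87 [ 0.577  -0.2214  0.0147]
spoon 0.67 [ 0.5361 -0.3497  0.0113]
d cm [-12.79  -7.95   4.43] w [ 0.     0.    -0.003] j7 1.79
```

View pics/m7.png

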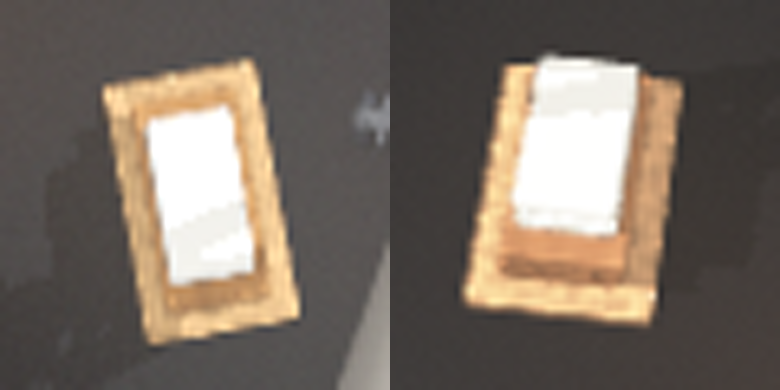

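```bash
python3 -m handwheel '[{"dx":-6,"dy":-4,"dz":0,"wx":0,"wy":0,"wz":0,"hand":0.5},{"dx":-12.6,"dy":-8,"dz":1,"wx":0,"wy":0,"wz":0,"hand":0.5},{"dx":-12.6,"dy":-8,"dz":5,"wx":0,"wy":0,"wz":0,"hand":0.5},{"dx":-12.6,"dy":-8,"dz":8,"wx":0,"wy":0,"wz":0,"hand":0.5},{"dx":-12.6,"dy":-8,"dz":8,"wx":0,"wy":0,"wz":0,"hand":0.5},{"dx":-12.6,"dy":-8,"dz":8,"wx":0,"wy":0,"wz":0,"hand":0.5}]'
python3 - <<'E'
from h import *
st(); go(.576,-.229,.0285,80.9)
E
```

```text
time: 35.75
tcp_pos: [0.5767, -0.2289, 0.0655]
eef_rot: [0.256, 3.129, -0.001]
ft_force: [0.3, 0.3, 0.9]
opening: 0.0427
grasp_force: 0.0
t 35.75 tcp [ 0.5767 -0.2289  0.0655] yaw_y 80.6 tilt 0.1 F [0.3 0.3 0.9] open 0.0427 g 0.0
d cm [ 0.08 -0.02  3.7 ] w [-0.     0.002 -0.005] j7 2.0
```

```bash
python3 -m handwheel '[{"dx":0,"dy":0,"dz":2,"wx":0,"wy":0,"wz":0,"hand":0.5},{"dx":0,"dy":0,"dz":3.4,"wx":0,"wy":0,"wz":0,"hand":0.5},{"dx":0,"dy":0,"dz":3.7,"wx":0,"wy":0,"wz":0,"hand":0.5},{"dx":0,"dy":0,"dz":3.7,"wx":0,"wy":0,"wz":0,"hand":0.5},{"dx":0,"dy":0,"dz":3.7,"wx":0,"wy":0,"wz":0,"hand":0.05},{"dx":0,"dy":0,"dz":3.7,"wx":0,"wy":0,"wz":0,"hand":0.05},{"dx":0,"dy":0,"dz":3.7,"wx":0,"wy":0,"wz":0,"hand":0.05},{"dx":0,"dy":0,"dz":3.7,"wx":0,"wy":0,"wz":0,"hand":0.05}]'
python3 -m handwheel '[{"dx":0,"dy":0,"dz":-3,"wx":0,"wy":0,"wz":0,"hand":0.05},{"dx":0,"dy":0,"dz":-6,"wx":0,"wy":0,"wz":0,"hand":0.05},{"dx":0,"dy":0,"dz":-10,"wx":0,"wy":0,"wz":0,"hand":0.05},{"dx":0,"dy":0,"dz":-12,"wx":0,"wy":0,"wz":0,"hand":0.05},{"dx":0,"dy":0,"dz":-12,"wx":0,"wy":0,"wz":0,"hand":0.05}]'
python3 - <<'E'
from h import *
st(); oaks("turner",z=.143,box=(.4,.8,-.4,-.1))
p=r.capture("scene"); cv2.imwrite("pics/s8.png",p["img"])
go(.5716,.203,.15,80.3); go(.5932,.329,.15,80.3)
E
```

```text
time: 36.75
tcp_pos: [0.5766, -0.229, 0.0281]
eef_rot: [0.257, 3.13, -0.001]
ft_force: [-0.6, 0.2, 3.9]
opening: 0.0156
grasp_force: 58.9
time: 37.38
tcp_pos: [0.5768, -0.2293, 0.1486]
eef_rot: [0.257, 3.128, -0.001]
ft_force: [0.2, 0.1, -2.1]
opening: 0.016
grasp_force: 58.7
t 37.38 tcp [ 0.5768 -0.2293  0.1486] yaw_y 80.6 tilt 0.2 F [ 0.2  0.1 -2.1] open 0.016 g 58.7
top mask [ 0.6788 -0.233 ] [ 0.6771 -0.2315] -34.5 -27.9 [37. 56.] 130
scene place 0.55 [ 0.5765 -0.2228  0.135 ]
scene mask [ 0.6638 -0.2276] [ 0.6473 -0.2239] -5.2 -8.5 [ 48. 131.] 374
d cm [ 7.4  42.5  -0.37] w [ 0.    -0.002  0.006] j7 1.97
d cm [ 7.32 55.28 -0.37] w [ 0.    -0.002  0.006] j7 1.97
```

View pics/s8.png

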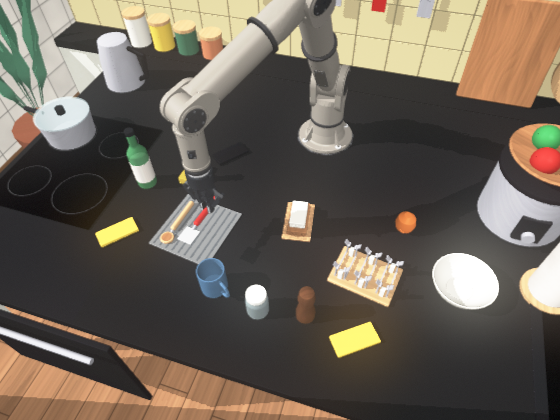

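```bash
python3 -m handwheel '[{"dx":0.5,"dy":3,"dz":-5,"wx":0,"wy":0,"wz":0,"hand":0.05},{"dx":1,"dy":9,"dz":-6,"wx":0,"wy":0,"wz":0,"hand":0.05},{"dx":2,"dy":15,"dz":-6,"wx":0,"wy":0,"wz":0,"hand":0.05},{"dx":3,"dy":21,"dz":-6,"wx":0,"wy":0,"wz":0,"hand":0.05},{"dx":4,"dy":27,"dz":-6,"wx":0,"wy":0,"wz":0,"hand":0.05},{"dx":5,"dy":33,"dz":-6,"wx":0,"wy":0,"wz":0,"hand":0.05},{"dx":6,"dy":39,"dz":-6,"wx":0,"wy":0,"wz":0,"hand":0.05},{"dx":6.5,"dy":44,"dz":-6,"wx":0,"wy":0,"wz":0,"hand":0.05}]'
python3 -m handwheel '[{"dx":0.5,"dy":6,"dz":0,"wx":0,"wy":0,"wz":0,"hand":0.05},{"dx":0.8,"dy":10,"dz":2,"wx":0,"wy":0,"wz":0,"hand":0.05},{"dx":0.8,"dy":11.4,"dz":5,"wx":0,"wy":0,"wz":0,"hand":0.05},{"dx":0.8,"dy":11.4,"dz":7,"wx":0,"wy":0,"wz":0,"hand":0.05},{"dx":0.8,"dy":11.4,"dz":7,"wx":0,"wy":0,"wz":0,"hand":0.05}]'
python3 - <<'E'
from h import *
st(); go(.5936,.3305,.11,80.3)
p=r.capture("scene")
for k in("turner","clip2"):
    for s in r.place_of(p,k)[:3]: print(k,round(s["conf"],2),world(p,s["location"]).round(4))
E
```

```text
time: 38.72
tcp_pos: [0.5827, 0.2193, 0.2067]
eef_rot: [-0.253, -3.13, -0.001]
ft_force: [0.6, -0.8, -0.6]
opening: 0.0153
grasp_force: 58.8
time: 39.35
tcp_pos: [0.5925, 0.3291, 0.1341]
eef_rot: [-0.256, -3.126, 0.006]
ft_force: [-0.1, -0.4, -0.8]
opening: 0.0155
grasp_force: 58.9
t 39.35 tcp [0.5925 0.3291 0.1341] yaw_y 80.6 tilt 0.4 F [-0.1 -0.4 -0.8] open 0.0155 g 58.9
d cm [-0.1   0.17  2.41] w [-0.004 -0.005  0.006] j7 1.03
turner 0.67 [0.5931 0.3335 0.1195]
turner 0.56 [5.792e-01 2.687e-01 4.000e-04]
clip2 0.78 [0.5904 0.3336 0.0621]
clip2 0.72 [0.5804 0.269  0.0553]
clip2 0.57 [0.5736 0.2116 0.0567]
```

```bash
python3 -m handwheel '[{"dx":-0.1,"dy":0.15,"dz":1.5,"wx":0,"wy":0,"wz":0.006,"hand":0.05},{"dx":-0.1,"dy":0.15,"dz":2.5,"wx":0,"wy":0,"wz":0.006,"hand":0.05},{"dx":-0.1,"dy":0.15,"dz":2.6,"wx":0,"wy":0,"wz":0.006,"hand":0.05},{"dx":-0.1,"dy":0.15,"dz":2.6,"wx":0,"wy":0,"wz":0.006,"hand":0.05}]'
python3 - <<'E'
from h import *
st()
a=r.capture("top"); b=r.capture("scene")
f=lambda c:cv2.resize(c,(400,480),interpolation=cv2.INTER_CUBIC)
cv2.imwrite("pics/m9.png",np.hstack([f(a["img"][165:237,170:230]),f(b["img"][232:304,345:405])]))
go(.5936,.3305,.071,80.3)
E
```

```text
time: 40.0
tcp_pos: [0.5955, 0.331, 0.1112]
eef_rot: [-0.266, -3.13, 0.0]
ft_force: [-0.6, 0.2, -0.4]
opening: 0.0152
grasp_force: 58.9
t 40.0 tcp [0.5955 0.331  0.1112] yaw_y 80.3 tilt 0.0 F [-0.6  0.2 -0.4] open 0.0152 g 58.9
d cm [ 0.21 -0.11  4.08] w [ 0.001  0.001 -0.   ] j7 1.03
```

View pics/m9.png

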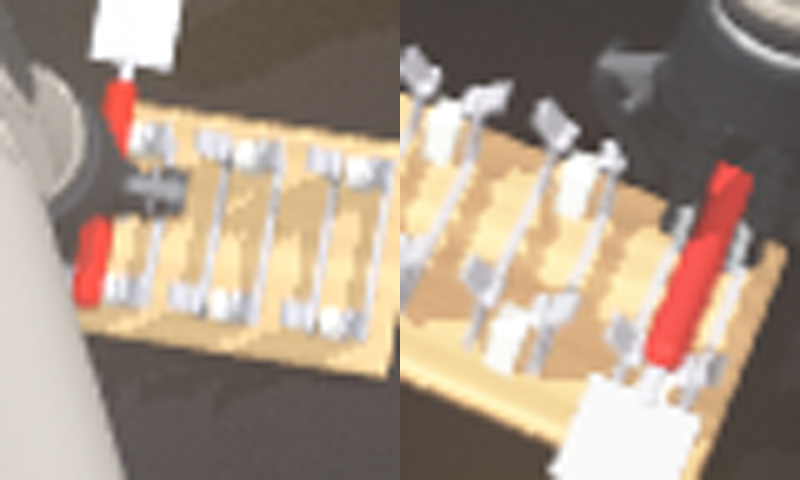

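```bash
python3 -m handwheel '[{"dx":0.15,"dy":-0.05,"dz":1,"wx":0,"wy":0,"wz":0,"hand":0.05},{"dx":0.15,"dy":-0.05,"dz":1.8,"wx":0,"wy":0,"wz":0,"hand":0.05},{"dx":0.15,"dy":-0.05,"dz":2.4,"wx":0,"wy":0,"wz":0,"hand":0.05},{"dx":0.15,"dy":-0.05,"dz":2.4,"wx":0,"wy":0,"wz":0,"hand":0.05}]'
python3 -c "
from h import *
st()"
python3 -m handwheel '[{"dx":0,"dy":0,"dz":0.4,"wx":0,"wy":0,"wz":0,"hand":0.05},{"dx":0,"dy":0,"dz":0.8,"wx":0,"wy":0,"wz":0,"hand":0.05},{"dx":0,"dy":0,"dz":1.0,"wx":0,"wy":0,"wz":0,"hand":0.05},{"dx":0,"dy":0,"dz":1.0,"wx":0,"wy":0,"wz":0,"hand":0.05}]'
```

```text
time: 40.6
tcp_pos: [0.5934, 0.3306, 0.0863]
eef_rot: [-0.266, -3.129, 0.001]
ft_force: [-0.2, 0.1, -1.2]
opening: 0.0159
grasp_force: 58.9
t 40.6 tcp [0.5934 0.3306 0.0863] yaw_y 80.3 tilt 0.1 F [-0.2  0.1 -1.2] open 0.0159 g 58.9
time: 41.1
tcp_pos: [0.5954, 0.3312, 0.0798]
eef_rot: [0.267, 3.127, 0.004]
ft_force: [-0.9, -0.5, 5.7]
opening: 0.0156
grasp_force: 59.7
```

```bash
python3 -m handwheel '[{"dx":0,"dy":0,"dz":0.3,"wx":0,"wy":0,"wz":0,"hand":0.05},{"dx":0,"dy":0,"dz":0.6,"wx":0,"wy":0,"wz":0,"hand":0.05},{"dx":0,"dy":0,"dz":0.6,"wx":0,"wy":0,"wz":0,"hand":0.05},{"dx":0,"dy":0,"dz":0.6,"wx":0,"wy":0,"wz":0,"hand":0.05}]'
python3 -c "
from h import *
st()
p=r.capture('scene')
for s in r.place_of(p,'turner')[:2]: print(round(s['conf'],2),world(p,s['location']).round(4))"
```

```text
time: 41.6
tcp_pos: [0.5942, 0.3304, 0.0705]
eef_rot: [0.267, 3.13, -0.001]
ft_force: [2.9, 0.1, -3.0]
opening: 0.0157
grasp_force: 58.8
t 41.6 tcp [0.5942 0.3304 0.0705] yaw_y 80.2 tilt 0.0 F [ 2.9  0.1 -3. ] open 0.0157 g 58.8
0.65 [0.5947 0.3342 0.0584]
```

```bash
python3 -m handwheel '[{"dx":0,"dy":0,"dz":0.15,"wx":0,"wy":0,"wz":0,"hand":0.05},{"dx":0,"dy":0,"dz":0.3,"wx":0,"wy":0,"wz":0,"hand":0.05},{"dx":0,"dy":0,"dz":0.3,"wx":0,"wy":0,"wz":0,"hand":0.05}]'
```

```text
time: 42.08
tcp_pos: [0.5942, 0.3306, 0.0701]
eef_rot: [0.266, 3.13, 0.0]
ft_force: [-0.5, -2.6, 5.2]
opening: 0.0159
grasp_force: 59.5
```

```bash
python3 -m handwheel '[{"dx":0,"dy":0,"dz":0.2,"wx":0,"wy":0,"wz":0,"hand":0.05},{"dx":0,"dy":0,"dz":0.4,"wx":0,"wy":0,"wz":0,"hand":0.05},{"dx":0,"dy":0,"dz":0.4,"wx":0,"wy":0,"wz":0,"hand":0.05}]'
python3 -m handwheel '[{"dx":0,"dy":0,"dz":-0.6,"wx":0,"wy":0,"wz":0,"hand":0.45},{"dx":0,"dy":0,"dz":-0.6,"wx":0,"wy":0,"wz":0,"hand":0.45},{"dx":0,"dy":0,"dz":-0.6,"wx":0,"wy":0,"wz":0,"hand":0.45},{"dx":0,"dy":0,"dz":-5,"wx":0,"wy":0,"wz":0,"hand":0.45},{"dx":0,"dy":0,"dz":-10,"wx":0,"wy":0,"wz":0,"hand":0.45},{"dx":0,"dy":0,"dz":-13,"wx":0,"wy":0,"wz":0,"hand":0.45}]'
python3 -m handwheel '[{"dx":0,"dy":-6,"dz":0,"wx":0,"wy":0,"wz":0,"hand":0.5},{"dx":0,"dy":-12,"dz":0,"wx":0,"wy":0,"wz":0,"hand":0.5},{"dx":0,"dy":-18,"dz":0,"wx":0,"wy":0,"wz":0,"hand":0.5},{"dx":0,"dy":-24,"dz":0,"wx":0,"wy":0,"wz":0,"hand":0.5},{"dx":0,"dy":-30,"dz":0,"wx":0,"wy":0,"wz":0,"hand":0.5},{"dx":0,"dy":-36,"dz":0,"wx":0,"wy":0,"wz":0,"hand":0.5},{"dx":0,"dy":-42,"dz":0,"wx":0,"wy":0,"wz":0,"hand":0.5},{"dx":0,"dy":-48,"dz":0,"wx":0,"wy":0,"wz":0,"hand":0.5}]'
python3 - <<'E'
from h import *
st()
for n in("top","scene"):
    p=r.capture(n); hsv=cv2.cvtColor(p["img"],cv2.COLOR_BGR2HSV); q=dict(p,img=np.repeat(hsv[...,1:2],3,2))
    for k in("turner","spoon","clip2","rack"): 
        for s in r.place_of(p,k)[:1 if k!="clip2" else 3]: print(k,round(s["conf"],2),world(p,s["location"]).round(4))
    red=(hsv[...,1]>140)&((hsv[...,0]<6)|(hsv[...,0]>172)); H=np.zeros_like(p["img"]); H[red]=255
    print("red",*fit(p,blob(dict(p,img=H),(.594,.334),.1,.057),.057))
oaks("dish0",z=.046,box=(.35,.55,-.1,.15),thr=.4); oaks("oak0",z=.016,box=(.35,.55,-.1,.15),thr=.3)
go(.5377,-.354,.12,84.3)
E
```

```text
time: 42.45
tcp_pos: [0.5942, 0.3306, 0.0698]
eef_rot: [0.266, 3.13, 0.002]
ft_force: [-6.4, -5.4, 19.3]
opening: 0.0157
grasp_force: 61.0
time: 43.2
tcp_pos: [0.5946, 0.3312, 0.1966]
eef_rot: [0.266, 3.128, 0.002]
ft_force: [0.9, 0.1, -0.3]
opening: 0.0387
grasp_force: 0.0
time: 44.2
tcp_pos: [0.5122, -0.1437, 0.1939]
eef_rot: [-0.265, -3.13, -0.001]
ft_force: [1.0, -0.5, 0.2]
opening: 0.0429
grasp_force: 0.0
t 44.2 tcp [ 0.5122 -0.1437  0.1939] yaw_y 80.3 tilt 0.0 F [ 1.  -0.5  0.2] open 0.0429 g 0.0
turner 0.83 [0.5897 0.3336 0.0558]
spoon 0.7 [ 0.5395 -0.3482  0.014 ]
clip2 0.84 [0.5757 0.2061 0.0559]
clip2 0.56 [0.5823 0.2699 0.0573]
rack 0.93 [ 0.5833  0.2676 -0.0017]
red [0.5993 0.3325] [0.5984 0.3326] -9.5 -9.1 [ 16. 123.] 126
turner 0.45 [0.4423 0.0224 0.0457]
spoon 0.8 [ 0.5366 -0.3483  0.0099]
clip2 0.57 [0.5922 0.3344 0.0608]
clip2 0.56 [0.5787 0.2666 0.0572]
clip2 0.55 [0.5712 0.2098 0.0596]
rack 0.71 [0.5501 0.5429 0.    ]
red [0.5971 0.3329] [0.5949 0.3333] -10.0 -10.0 [ 16. 128.] 202
top place 0.83 [0.4445 0.0213 0.0453]
top mask [0.4434 0.0219] [0.4434 0.0222] 8.3 8.5 [50. 96.] 328
scene place 0.91 [0.4426 0.0242 0.0405]
scene mask [0.4426 0.023 ] [0.4415 0.0221] 12.2 12.0 [ 55. 108.] 422
top place 0.54 [0.4456 0.0206 0.0205]
top mask [0.4335 0.023 ] [0.443  0.0229] 7.8 8.5 [ 61. 126.] 127
scene place 0.7 [0.4407 0.0233 0.0237]
scene mask [0.4821 0.036 ] [0.4777 0.0404] -54.2 -43.8 [43. 76.] 120
d cm [ -6.03 -20.44   7.43] w [ 0.    0.   -0.07] j7 1.81
```

```bash
python3 -m handwheel '[{"dx":-2,"dy":-6,"dz":0,"wx":0,"wy":0,"wz":-0.07,"hand":0.5},{"dx":-4,"dy":-12,"dz":2,"wx":0,"wy":0,"wz":-0.07,"hand":0.5},{"dx":-5,"dy":-17,"dz":4,"wx":0,"wy":0,"wz":-0.07,"hand":0.5},{"dx":-6,"dy":-20.4,"dz":8,"wx":0,"wy":0,"wz":-0.07,"hand":0.5},{"dx":-6,"dy":-20.4,"dz":12,"wx":0,"wy":0,"wz":-0.07,"hand":0.5},{"dx":-6,"dy":-20.4,"dz":13,"wx":0,"wy":0,"wz":-0.07,"hand":0.5},{"dx":-6,"dy":-20.4,"dz":13,"wx":0,"wy":0,"wz":-0.07,"hand":0.5}]'
python3 - <<'E'
from h import *
st(); go(.5376,-.354,.0285,84.3)
E
```

```text
time: 46.18
tcp_pos: [0.538, -0.3526, 0.0643]
eef_rot: [-0.155, -3.138, -0.001]
ft_force: [0.8, 0.3, 0.9]
opening: 0.0429
grasp_force: 0.0
t 46.17 tcp [ 0.538  -0.3526  0.0643] yaw_y 84.4 tilt 0.1 F [0.8 0.3 0.9] open 0.0429 g 0.0
d cm [ 0.02 -0.15  3.58] w [ 0.001 -0.     0.001] j7 2.29
```

```bash
python3 -m handwheel '[{"dx":0,"dy":-0.1,"dz":2,"wx":0,"wy":0,"wz":0,"hand":0.5},{"dx":0,"dy":-0.1,"dz":3.3,"wx":0,"wy":0,"wz":0,"hand":0.5},{"dx":0,"dy":-0.1,"dz":3.6,"wx":0,"wy":0,"wz":0,"hand":0.5},{"dx":0,"dy":-0.1,"dz":3.6,"wx":0,"wy":0,"wz":0,"hand":0.5},{"dx":0,"dy":-0.1,"dz":3.6,"wx":0,"wy":0,"wz":0,"hand":0.05},{"dx":0,"dy":-0.1,"dz":3.6,"wx":0,"wy":0,"wz":0,"hand":0.05},{"dx":0,"dy":-0.1,"dz":3.6,"wx":0,"wy":0,"wz":0,"hand":0.05},{"dx":0,"dy":-0.1,"dz":3.6,"wx":0,"wy":0,"wz":0,"hand":0.05}]'
python3 -m handwheel '[{"dx":0,"dy":0,"dz":-3,"wx":0,"wy":0,"wz":0,"hand":0.05},{"dx":0,"dy":0,"dz":-8,"wx":0,"wy":0,"wz":0,"hand":0.05},{"dx":0,"dy":0,"dz":-13,"wx":0,"wy":0,"wz":0,"hand":0.05},{"dx":0,"dy":0,"dz":-18,"wx":0,"wy":0,"wz":0,"hand":0.05},{"dx":0,"dy":0,"dz":-18,"wx":0,"wy":0,"wz":0,"hand":0.05}]'
python3 - <<'E'
from h import *
st(); go(.5724,.204,.2,80.3)
p=r.capture("scene")
for s in r.place_of(p,"spoon")[:1]: print(round(s["conf"],2),world(p,s["location"]).round(4))
E
```

```text
time: 47.18
tcp_pos: [0.538, -0.3549, 0.0292]
eef_rot: [0.156, 3.136, -0.001]
ft_force: [-0.5, 0.0, 4.2]
opening: 0.0155
grasp_force: 58.9
time: 47.8
tcp_pos: [0.5393, -0.3566, 0.2133]
eef_rot: [0.156, 3.129, -0.008]
ft_force: [0.2, 0.2, -0.0]
opening: 0.0154
grasp_force: 58.6
t 47.8 tcp [ 0.5393 -0.3566  0.2133] yaw_y 84.3 tilt 0.6 F [ 0.2  0.2 -0. ] open 0.0154 g 58.6
d cm [ 2.3  56.12  1.03] w [-0.005  0.009  0.069] j7 2.24
0.61 [ 0.5383 -0.3518  0.1937]
```

```bash
python3 -m handwheel '[{"dx":0.3,"dy":6,"dz":0,"wx":0,"wy":0,"wz":0.03,"hand":0.05},{"dx":0.6,"dy":12,"dz":0,"wx":0,"wy":0,"wz":0.07,"hand":0.05},{"dx":0.9,"dy":18,"dz":0,"wx":0,"wy":0,"wz":0.07,"hand":0.05},{"dx":1.2,"dy":24,"dz":0,"wx":0,"wy":0,"wz":0.07,"hand":0.05},{"dx":1.5,"dy":30,"dz":0,"wx":0,"wy":0,"wz":0.07,"hand":0.05},{"dx":1.8,"dy":36,"dz":0,"wx":0,"wy":0,"wz":0.07,"hand":0.05},{"dx":2,"dy":42,"dz":0,"wx":0,"wy":0,"wz":0.07,"hand":0.05},{"dx":2.2,"dy":48,"dz":0,"wx":0,"wy":0,"wz":0.07,"hand":0.05}]'
python3 -m handwheel '[{"dx":0.5,"dy":5,"dz":0,"wx":0,"wy":0,"wz":0,"hand":0.05},{"dx":0.6,"dy":8,"dz":3,"wx":0,"wy":0,"wz":0,"hand":0.05},{"dx":0.6,"dy":8,"dz":6,"wx":0,"wy":0,"wz":0,"hand":0.05},{"dx":0.6,"dy":8,"dz":8,"wx":0,"wy":0,"wz":0,"hand":0.05},{"dx":0.6,"dy":8,"dz":8,"wx":0,"wy":0,"wz":0,"hand":0.05},{"dx":0.6,"dy":8,"dz":8,"wx":0,"wy":0,"wz":0,"hand":0.05}]'
python3 - <<'E'
from h import *
st(); go(.5724,.204,.11,80.3)
for n in("scene","top"):
    p=r.capture(n)
    for k in("spoon","clip0"):
        for s in r.place_of(p,k)[:3]: print(k,round(s["conf"],2),world(p,s["location"]).round(4))
E
```

```text
time: 48.9
tcp_pos: [0.5615, 0.1272, 0.2057]
eef_rot: [-0.266, -3.126, 0.002]
ft_force: [1.0, 0.3, 0.0]
opening: 0.0153
grasp_force: 58.8
time: 49.65
tcp_pos: [0.5708, 0.205, 0.128]
eef_rot: [-0.267, -3.13, 0.001]
ft_force: [0.0, -0.8, -0.2]
opening: 0.0154
grasp_force: 58.8
t 49.65 tcp [0.5708 0.205  0.128 ] yaw_y 80.3 tilt 0.0 F [ 0.  -0.8 -0.2] open 0.0154 g 58.8
d cm [-0.18 -0.07  1.8 ] w [-0.001 -0.001 -0.001] j7 1.21
spoon 0.79 [0.5708 0.2068 0.1092]
clip0 0.96 [0.5872 0.3301 0.0622]
clip0 0.83 [0.5783 0.2703 0.0575]
clip0 0.6 [0.5722 0.2109 0.0564]
spoon 0.47 [0.5744 0.2102 0.1136]
clip0 0.73 [0.5971 0.341  0.0542]
clip0 0.66 [0.5761 0.2078 0.0551]
```

```bash
python3 -m handwheel '[{"dx":-0.15,"dy":-0.05,"dz":1.5,"wx":0,"wy":0,"wz":0,"hand":0.05},{"dx":-0.15,"dy":-0.05,"dz":3,"wx":0,"wy":0,"wz":0,"hand":0.05},{"dx":-0.15,"dy":-0.05,"dz":4,"wx":0,"wy":0,"wz":0,"hand":0.05},{"dx":-0.15,"dy":-0.05,"dz":4.2,"wx":0,"wy":0,"wz":0,"hand":0.05},{"dx":-0.15,"dy":-0.05,"dz":4.2,"wx":0,"wy":0,"wz":0,"hand":0.05}]'
python3 -m handwheel '[{"dx":0,"dy":0,"dz":0.4,"wx":0,"wy":0,"wz":0,"hand":0.05},{"dx":0,"dy":0,"dz":0.8,"wx":0,"wy":0,"wz":0,"hand":0.05},{"dx":0,"dy":0,"dz":0.8,"wx":0,"wy":0,"wz":0,"hand":0.05}]'
python3 -c "
from h import *
st()
p=r.capture('scene')
for s in r.place_of(p,'spoon')[:1]: print(round(s['conf'],2),world(p,s['location']).round(4))"
```

```text
time: 50.58
tcp_pos: [0.5719, 0.2046, 0.0861]
eef_rot: [-0.266, -3.129, 0.0]
ft_force: [-0.7, 0.4, -0.3]
opening: 0.0155
grasp_force: 58.8
time: 50.95
tcp_pos: [0.5739, 0.2044, 0.0798]
eef_rot: [0.267, 3.126, 0.002]
ft_force: [-0.1, 0.3, 3.6]
opening: 0.0159
grasp_force: 59.4
t 50.95 tcp [0.5739 0.2044 0.0798] yaw_y 80.2 tilt 0.2 F [-0.1  0.3  3.6] open 0.0159 g 59.4
0.61 [0.576  0.2071 0.061 ]
```

```bash
python3 -m handwheel '[{"dx":0,"dy":0,"dz":0.3,"wx":0,"wy":0,"wz":0,"hand":0.05},{"dx":0,"dy":0,"dz":0.6,"wx":0,"wy":0,"wz":0,"hand":0.05},{"dx":0,"dy":0,"dz":0.8,"wx":0,"wy":0,"wz":0,"hand":0.05},{"dx":0,"dy":0,"dz":0.8,"wx":0,"wy":0,"wz":0,"hand":0.05}]'
python3 -m handwheel '[{"dx":0,"dy":0,"dz":0.2,"wx":0,"wy":0,"wz":0,"hand":0.05},{"dx":0,"dy":0,"dz":0.3,"wx":0,"wy":0,"wz":0,"hand":0.05},{"dx":0,"dy":0,"dz":0.3,"wx":0,"wy":0,"wz":0,"hand":0.05}]'
```

```text
time: 51.55
tcp_pos: [0.5725, 0.2043, 0.071]
eef_rot: [0.266, 3.13, 0.0]
ft_force: [-0.7, -0.6, 6.9]
opening: 0.0155
grasp_force: 59.6
time: 51.92
tcp_pos: [0.5725, 0.2043, 0.0708]
eef_rot: [0.266, 3.13, 0.002]
ft_force: [-5.4, -1.5, 20.4]
opening: 0.0155
grasp_force: 60.9
```

```bash
python3 -m handwheel '[{"dx":0,"dy":0,"dz":-0.6,"wx":0,"wy":0,"wz":0,"hand":0.45},{"dx":0,"dy":0,"dz":-0.6,"wx":0,"wy":0,"wz":0,"hand":0.45},{"dx":0,"dy":0,"dz":-0.6,"wx":0,"wy":0,"wz":0,"hand":0.45},{"dx":0,"dy":0,"dz":-5,"wx":0,"wy":0,"wz":0,"hand":0.45},{"dx":0,"dy":0,"dz":-10,"wx":0,"wy":0,"wz":0,"hand":0.45},{"dx":0,"dy":0,"dz":-16,"wx":0,"wy":0,"wz":0,"hand":0.45},{"dx":0,"dy":0,"dz":-18,"wx":0,"wy":0,"wz":0,"hand":0.45},{"dx":0,"dy":0,"dz":-18,"wx":0,"wy":0,"wz":0,"hand":0.45}]'
python3 -m handwheel '[{"dx":2,"dy":-6,"dz":0,"wx":0,"wy":0,"wz":0,"hand":0.5},{"dx":4,"dy":-12,"dz":0,"wx":0,"wy":0,"wz":0,"hand":0.5},{"dx":6,"dy":-18,"dz":0,"wx":0,"wy":0,"wz":0,"hand":0.5},{"dx":8,"dy":-24,"dz":0,"wx":0,"wy":0,"wz":0,"hand":0.5},{"dx":10,"dy":-30,"dz":0,"wx":0,"wy":0,"wz":0,"hand":0.5},{"dx":12,"dy":-36,"dz":0,"wx":0,"wy":0,"wz":0,"hand":0.5},{"dx":12,"dy":-42,"dz":0,"wx":0,"wy":0,"wz":0,"hand":0.5},{"dx":12,"dy":-46,"dz":0,"wx":0,"wy":0,"wz":0,"hand":0.5}]'
python3 - <<'E'
from h import *
st(); ims=[]
for n in("top","scene"):
    p=r.capture(n); ims.append(p["img"]); hsv=cv2.cvtColor(p["img"],cv2.COLOR_BGR2HSV)
    for k in("turner","spoon","rack"): 
        for s in r.place_of(p,k)[:1]: print(n,k,round(s["conf"],2),world(p,s["location"]).round(4))
oaks("dish0",z=.046,box=(.35,.55,-.1,.15),thr=.4); oaks("oak0",z=.016,box=(.35,.55,-.1,.15),thr=.3)
f=lambda c:cv2.resize(c,(400,400),interpolation=cv2.INTER_CUBIC)
a,b=ims
cv2.imwrite("pics/m10.png",np.hstack([f(a[165:265,180:280][:, :]),f(b[195:305,295:405])]))
E
```

```text
time: 52.92
tcp_pos: [0.5733, 0.2046, 0.2487]
eef_rot: [0.266, 3.127, 0.002]
ft_force: [0.4, 0.6, 0.1]
opening: 0.0384
grasp_force: 0.0
time: 53.92
tcp_pos: [0.3738, -0.2306, 0.2456]
eef_rot: [-0.27, -3.127, -0.001]
ft_force: [1.7, 0.2, 0.1]
opening: 0.0429
grasp_force: 0.0
t 53.92 tcp [ 0.3738 -0.2306  0.2456] yaw_y 80.1 tilt 0.2 F [1.7 0.2 0.1] open 0.0429 g 0.0
top turner 0.59 [0.5907 0.3363 0.054 ]
top spoon 0.74 [0.5772 0.2099 0.0571]
top rack 0.57 [ 0.5821  0.2687 -0.0044]
scene turner 0.97 [0.5949 0.3374 0.0588]
scene spoon 0.6 [0.5742 0.2077 0.0523]
scene rack 0.81 [0.578  0.2703 0.0033]
top place 0.77 [0.4466 0.0227 0.046 ]
top mask [0.4423 0.0216] [0.4425 0.022 ] 9.0 8.7 [52. 94.] 330
scene place 0.86 [0.4446 0.0253 0.0478]
scene place 0.57 [0.4435 0.027  0.0339]
scene mask [0.4434 0.0244] [0.4414 0.0236] 11.7 12.3 [ 52. 100.] 373
top place 0.64 [0.4459 0.0237 0.0226]
top mask [0.4389 0.0183] [0.4432 0.0215] 10.5 9.4 [ 64. 129.] 148
scene place 0.58 [0.44   0.0238 0.0232]
scene mask [0.4877 0.0328] [0.4865 0.0308] -78.5 -72.9 [36. 62.] 132
```

View pics/m10.png

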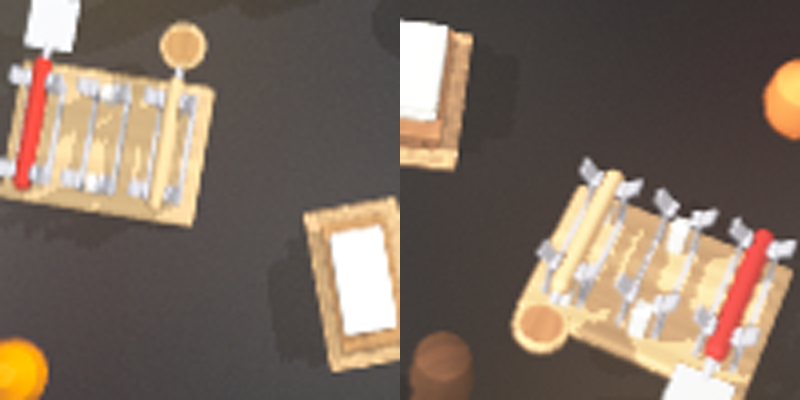

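The last picture shows both handles centred between the front and rear teeth: turner in the left clip at top crop (32,124), spoon in the right clip at (166,141). The pile sits square on the pad, so I'm handing in.

```bash
python3 -c "
from h import *
st(); print(r.finish_job())"
```

```text
t 54.92 tcp [ 0.3763 -0.2287  0.2473] yaw_y 80.3 tilt 0.0 F [ 0.3  0.3 -0.7] open 0.0428 g 0.0
the job is handed in; nothing more can be done
None
```

I handed in the job at about 55 s: both oak boards and then both white slabs are piled within about 3 mm of centre and roughly 3° of square on the cork pad, and the turner and spoon are each pressed to the floor of their own clip (there was no brush); the first board was knocked aside partway through and I put it back.

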